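# Check the filled polish bottles by weight and clear the filling conveyor

## Robot

A 6-joint arm with a two-finger parallel gripper is mounted at the origin on the work surface. World frame = base frame: x ahead of the robot, y to its left, z up, the work surface at z = 0. Lengths are in mm, angles in rad, forces in N, time in s.
With the tool pointing down it reaches from about 275 to 750 mm from the base axis. Payload 10.2 kg.
Tool frame: the origin (TCP) lies midway between the tips of the shut fingers; the grasp point (between the pads) lies 19 mm behind it (ctrl.pinch_z is the distance from the TCP to the grasp point, in mm); x points along the fingers, z is the direction in which the jaws open and shut, and the axes are right-handed (so a half turn about x gives the same grasp; the last joint's range is limited). The gripper opens to 85 mm and grips with 20 to 120 N. Pads are 22 mm wide; open, the fingers measure 114 mm over their backs; the gripper's body (76 mm by 85 mm) begins 54 mm behind the grasp point. The pads swing forward as they close: fully open they stand 13 mm farther back than shut.
Start: joints at [0.994, 0.313, 1.498, -0, 1.331, -0.223], TCP at [181.907, 492.484, 210.694] pointing down, gripper open.
Joint ranges: [-2.94, 2.94], [-0.97, 2.17], [0.19, 2.56], [-1.23, 4.37], [0.02, 3.11], [-2.88, 2.88]. Speed limits (rad/s): [2.39, 2.39, 3.01, 3.14, 3.14, 3.14].

## Interface

Orientations are given as a unit quaternion [w, x, y, z].
In Python, from rig import ctrl, capture, workorder, nets gives the robot as it stands. The module is installed in compiled form; this text tells all that it offers.
- The arm moves only by the tool send_rows, never from a script. Its argument "rows" is text: rows parted by semicolons, each of 5 numbers parted by spaces: the opening, from 0 (shut) to 1 (fully open), then the shift along the tool's x, y, z in cm, then the turn about the tool's x in units of 5 degrees (1.0 is 5 degrees). In form: grip x y z yaw; .... A call has 1 to 12 rows; each row is the pose to reach, as a shift and turn from the pose commanded when the call began, along the tool's axes at that moment; what a row does not reach only later rows make up. A row lasts 1/10 s, in which the tool goes at most 50 mm and 8.59 degrees, less where a joint would pass 70% of its speed; a pose out of reach is approached as far as the arm can. A call with a gripper value outside its range is refused whole. The fingers move at their own pace and stop on an object; "grip_force" is the grip in N (left out, the last holds). Time passes only in rows, so rows that repeat a pose let the fingers close. It gives the time, the measured TCP pose, the force and the opening at its end, in the units of the state.
- ctrl.sense(): the state, without advancing time (a new reading comes with each control period).
- capture(name): name is "side" or "top"; returns a dict with "pixels" (400x640x3 uint8, red, green, blue), "intrinsics" (3x3 intrinsics, pixels), "view" (4x4, takes a point from world to camera coordinates). Camera axes: x right, y down, z forward; pixel columns grow to the right and rows downward; lengths in mm; the calibration is good to about 2 mm. A picture is of the moment at which its call begins. There is no depth.
- workorder.finish_job(): hands the job in, once; it reports no verdict.
Trained networks look in a picture, given as the dict that the camera call returned (one of the last four; its "shot" number tells which), for a name from the list of things; names that differ only in an ending like _2 or _b are one class to them, and where a whole thing is asked for, a point or a joint stands for the part that bears it (a point fixed in the world has none). Each returns a list of dicts, best first, with "confidence" (0 to 1); they miss things now and then, are a little off and sometimes report something else, mostly with a low value. They report only what shows in the picture. A call takes as long as a camera call.
- nets.boxes_of(picture, target): "location" ([x, y, z] in mm, in world coordinates, good to about 4 mm: the middle of the surface that is visible of it).
- nets.spot_point(picture, target): "location" ([x, y, z] in mm, in world coordinates, good to about 4 mm: a listed point, or the origin of a listed thing).
The state is a dict: "time_s": time; "joints": joint angles; "dq": joint speeds; "tau": joint torques, N m; "eef_pos": TCP position; "ee_rot": TCP orientation; "force": force on the tool from outside, world axes, zero at the start; "wrist_torque": the same for the moment, N m; "grip_width": opening from 0.0 (shut) to 1.0 (fully open).
Only numpy, scipy, OpenCV 4.12 (cv2) and the standard library are available. Lean on these libraries where they do the work, as an engineer would, in place of code of your own. Each camera call takes 0.05 s, during which the arm holds its last target.

## Task

The bottle filler has been skipping: press its red mushroom stop until it latches down before you lift any bottle, then heft each bottle on the belt to feel its weight and stand it upright in its tote - full ones in the blue tote, part-full ones in the yellow, empty ones in the red. When every bottle is in its tote, turn the mushroom head clockwise to release the stop so that it springs up again, and leave everything else on the bench where it is.

Things in the scene. Friction and masses are not known exactly. Their poses are not given: they have to be found in the camera images.
- conveyor: bench conveyor, fixed, at a standstill throughout: black belt 110 mm wide along this body's y; origin on the bench under the belt's middle line; belt surface 75 mm above the bench. Steel guide rails along both sides (62 mm from the middle line) and across the end at y = +329 mm, their tops 125 mm above the bench. Bottles stand on the belt at y = -265 to +265 mm, about 100 mm apart
- stop_top (a point): centre of the flat top of the red mushroom head (44 mm across, 20 mm high, white arrows on top) on a yellow box 85 x 85 x 60 mm screwed to the bench. Head's top 104 mm above the bench when up, 96 mm latched down; its underside 24 mm above the box top when up, 16 mm latched; a black collar 38 mm across and 8 mm high on the box top surrounds its stem
- stop (a joint): travel of the mushroom head, m: 0 = up, grows as it is pressed down. A spring holds it up (3.5 N to start it moving, 5 to 6 N to the bottom at 11 mm); pushed past 8 mm it snaps in, and stays latched down at 8 mm when let go
- stop_turn (a joint): turn of the mushroom head, rad: 0 at rest, grows clockwise seen from above, to 1.1 at its end stop. Turning the latched head to 0.7 or more (under 0.15 N m) unlatches it; let go, it springs up and the head turns back to 0 by itself in a second or two. Turning it while it is up does nothing
- tote_blue: blue open plastic tote for FULL bottles, 120 (x) x 180 (y) x 60 mm high, walls and floor 5 mm, origin at the centre of its underside; holds two bottles standing side by side along its y. Fixed
- tote_yellow: yellow tote, same size, for PART-FULL bottles. Fixed
- tote_red: red tote, same size, for EMPTY bottles. Fixed
- bottle_a_mid (a point): loose opaque white bottle, grey and orange band, black cap: 60 mm diameter body 95 mm tall, 42 mm cap, 115 mm in all; point at its centre, 57.5 mm above its foot. All look alike: full 375-425 g, part-full 165-195 g, empty 40-50 g, on the belt in random order. 4 to 6 are present (others None), at most two of a kind. Best gripped round the body about 80 mm above the foot
- bottle_b_mid (a point): opaque white squeeze bottle, its point at the centre, half-way up; all bottles look alike (see bottle_a_mid)
- bottle_c_mid (a point): opaque white squeeze bottle, its point at the centre, half-way up; all bottles look alike (see bottle_a_mid)
- bottle_d_mid (a point): opaque white squeeze bottle, its point at the centre, half-way up; all bottles look alike (see bottle_a_mid)
- bottle_e_mid (a point): opaque white squeeze bottle, its point at the centre, half-way up; all bottles look alike (see bottle_a_mid)
- bottle_f_mid (a point): opaque white squeeze bottle, its point at the centre, half-way up; all bottles look alike (see bottle_a_mid)
- pad_stack: bystander: two foam polishing pads (blue, orange) 130 mm across, 50 mm high together, origin at the centre of the underside. Loose; leave alone
- polisher: bystander: red and black rotary polisher, 370 mm long, 140 mm high, lying along its x from -75 to +295 mm, origin under its blue pad. Loose; leave alone
- wax_tin: bystander: round tin of wax, yellow lid, 96 mm across, 34 mm high, origin at the centre of its underside. Loose; leave alone

How it is judged (in metres and radians):
On the way, in this order (a step that is already met when the one before it is completed fails the run):
1. the mushroom stop is latched down and let go (value of joint stop above 0.006 m and contact force between stop_turn and the fingers below 0.3 N), for 0.3 s.
2. with the stop still down, every bottle stands upright in the tote of its weight class, let go (value of joint stop above 0.006 m and angle between each of bottle_a_mid, bottle_b_mid, bottle_c_mid, bottle_d_mid, bottle_e_mid, bottle_f_mid's own z axis and vertical below 0.15 rad and height (world z) of each of bottle_a_mid, bottle_b_mid, bottle_c_mid, bottle_d_mid, bottle_e_mid, bottle_f_mid below 0.075 m and ((horizontal distance between bottle_a_mid and tote_blue below 0.075 m and contact force between bottle_a and tote_blue above 3.3 N) or (horizontal distance between bottle_a_mid and tote_yellow below 0.075 m and contact force between bottle_a and tote_yellow between 1.2 and 3.3 N) or (horizontal distance between bottle_a_mid and tote_red below 0.075 m and contact force between bottle_a and tote_red between 0.2 and 1.2 N)) and ((horizontal distance between bottle_b_mid and tote_blue below 0.075 m and contact force between bottle_b and tote_blue above 3.3 N) or (horizontal distance between bottle_b_mid and tote_yellow below 0.075 m and contact force between bottle_b and tote_yellow between 1.2 and 3.3 N) or (horizontal distance between bottle_b_mid and tote_red below 0.075 m and contact force between bottle_b and tote_red between 0.2 and 1.2 N)) and ((horizontal distance between bottle_c_mid and tote_blue below 0.075 m and contact force between bottle_c and tote_blue above 3.3 N) or (horizontal distance between bottle_c_mid and tote_yellow below 0.075 m and contact force between bottle_c and tote_yellow between 1.2 and 3.3 N) or (horizontal distance between bottle_c_mid and tote_red below 0.075 m and contact force between bottle_c and tote_red between 0.2 and 1.2 N)) and ((horizontal distance between bottle_d_mid and tote_blue below 0.075 m and contact force between bottle_d and tote_blue above 3.3 N) or (horizontal distance between bottle_d_mid and tote_yellow below 0.075 m and contact force between bottle_d and tote_yellow between 1.2 and 3.3 N) or (horizontal distance between bottle_d_mid and tote_red below 0.075 m and contact force between bottle_d and tote_red between 0.2 and 1.2 N)) and ((horizontal distance between bottle_e_mid and tote_blue below 0.075 m and contact force between bottle_e and tote_blue above 3.3 N) or (horizontal distance between bottle_e_mid and tote_yellow below 0.075 m and contact force between bottle_e and tote_yellow between 1.2 and 3.3 N) or (horizontal distance between bottle_e_mid and tote_red below 0.075 m and contact force between bottle_e and tote_red between 0.2 and 1.2 N)) and ((horizontal distance between bottle_f_mid and tote_blue below 0.075 m and contact force between bottle_f and tote_blue above 3.3 N) or (horizontal distance between bottle_f_mid and tote_yellow below 0.075 m and contact force between bottle_f and tote_yellow between 1.2 and 3.3 N) or (horizontal distance between bottle_f_mid and tote_red below 0.075 m and contact force between bottle_f and tote_red between 0.2 and 1.2 N)) and contact force between each of bottle_a, bottle_b, bottle_c, bottle_d, bottle_e, bottle_f and the fingers below 0.3 N), for 0.3 s.
3. the stop is released: the head is up again (value of joint stop below 0.002 m), for 0.2 s.
At the end, for the whole second after the job is handed in: every bottle present stands upright (within 0.15 rad), at rest and let go on the floor of the tote of its class (blue if it weighs over 3.3 N, yellow 1.2 to 3.3 N, red under 1.2 N, as its weight bears on the tote), and the mushroom stop is up (within 2 mm) (angle between each of bottle_a_mid, bottle_b_mid, bottle_c_mid, bottle_d_mid, bottle_e_mid, bottle_f_mid's own z axis and vertical below 0.15 rad and height (world z) of each of bottle_a_mid, bottle_b_mid, bottle_c_mid, bottle_d_mid, bottle_e_mid, bottle_f_mid below 0.075 m and ((horizontal distance between bottle_a_mid and tote_blue below 0.075 m and contact force between bottle_a and tote_blue above 3.3 N) or (horizontal distance between bottle_a_mid and tote_yellow below 0.075 m and contact force between bottle_a and tote_yellow between 1.2 and 3.3 N) or (horizontal distance between bottle_a_mid and tote_red below 0.075 m and contact force between bottle_a and tote_red between 0.2 and 1.2 N)) and ((horizontal distance between bottle_b_mid and tote_blue below 0.075 m and contact force between bottle_b and tote_blue above 3.3 N) or (horizontal distance between bottle_b_mid and tote_yellow below 0.075 m and contact force between bottle_b and tote_yellow between 1.2 and 3.3 N) or (horizontal distance between bottle_b_mid and tote_red below 0.075 m and contact force between bottle_b and tote_red between 0.2 and 1.2 N)) and ((horizontal distance between bottle_c_mid and tote_blue below 0.075 m and contact force between bottle_c and tote_blue above 3.3 N) or (horizontal distance between bottle_c_mid and tote_yellow below 0.075 m and contact force between bottle_c and tote_yellow between 1.2 and 3.3 N) or (horizontal distance between bottle_c_mid and tote_red below 0.075 m and contact force between bottle_c and tote_red between 0.2 and 1.2 N)) and ((horizontal distance between bottle_d_mid and tote_blue below 0.075 m and contact force between bottle_d and tote_blue above 3.3 N) or (horizontal distance between bottle_d_mid and tote_yellow below 0.075 m and contact force between bottle_d and tote_yellow between 1.2 and 3.3 N) or (horizontal distance between bottle_d_mid and tote_red below 0.075 m and contact force between bottle_d and tote_red between 0.2 and 1.2 N)) and ((horizontal distance between bottle_e_mid and tote_blue below 0.075 m and contact force between bottle_e and tote_blue above 3.3 N) or (horizontal distance between bottle_e_mid and tote_yellow below 0.075 m and contact force between bottle_e and tote_yellow between 1.2 and 3.3 N) or (horizontal distance between bottle_e_mid and tote_red below 0.075 m and contact force between bottle_e and tote_red between 0.2 and 1.2 N)) and ((horizontal distance between bottle_f_mid and tote_blue below 0.075 m and contact force between bottle_f and tote_blue above 3.3 N) or (horizontal distance between bottle_f_mid and tote_yellow below 0.075 m and contact force between bottle_f and tote_yellow between 1.2 and 3.3 N) or (horizontal distance between bottle_f_mid and tote_red below 0.075 m and contact force between bottle_f and tote_red between 0.2 and 1.2 N)) and contact force between each of bottle_a, bottle_b, bottle_c, bottle_d, bottle_e, bottle_f and the fingers below 0.3 N and linear speed of each of bottle_a, bottle_b, bottle_c, bottle_d, bottle_e, bottle_f below 0.03 m/s and value of joint stop below 0.002 m); the robot touches nothing.
It fails at once if a bottle is lifted off the belt while the stop is not latched down (value of joint stop below 0.003 m and height (world z) of any of bottle_a_mid, bottle_b_mid, bottle_c_mid, bottle_d_mid, bottle_e_mid, bottle_f_mid above 0.165 m).
It fails at once if the stack of pads is disturbed (moved over 30 mm) (distance of pad_stack from where it was at the start of the episode above 0.03 m).
It fails at once if the polisher is disturbed (moved over 30 mm) (distance of polisher from where it was at the start of the episode above 0.03 m).
It fails at once if the tin of wax is disturbed (moved over 30 mm) (distance of wax_tin from where it was at the start of the episode above 0.03 m).
Of bottle_a, bottle_b, bottle_c, bottle_d, bottle_e, bottle_f only 4 to 6 are there at a start; the rules pass over those that are not, and their reading is None.
At some moment in a run one of bottle_a, bottle_b, bottle_c, bottle_d, bottle_e, bottle_f may be knocked a few centimetres aside while the robot is not near it.
It also fails if it takes over 210 s, if anything falls off the work surface, if the arm or the gripper's body presses on something with over 40 N, if the wrist force passes 120 N, or if a joint passes its speed limit or range.

## Working session

There is one attempt and no reset: what is moved stays moved. The work goes in short steps, Python scripts to look and compute and a tool call to move; the robot and the scene stay as the last step left them, time stands still between calls to the robot, and variables do not carry over. Pictures are saved under pics/ and viewed, and the job is handed in when it is done.

Besides the shell and the picture viewer there is one more tool, called after "Call:" in YAML: its name, and indented under it one key for each argument. send_rows: Moves the arm, as the interface text tells. Its arguments: {"type":"object","properties":{"rows":{"type":"string"},"grip_force":{"type":"number"}},"required":["rows"]}

```bash
mkdir -p pics
python3 - <<'E'
from rig import ctrl, capture, workorder, nets
import cv2,numpy as np
s=ctrl.sense();print(s)
for n in("top","side"):
    p=capture(n);cv2.imwrite(f"pics/{n}0.png",p["pixels"][:,:,::-1])
    print(n,p["view"].round(3).tolist(),p["intrinsics"].tolist())
    for t in["conveyor","stop_top","tote_blue","tote_yellow","tote_red","bottle_a_mid","pad_stack","polisher","wax_tin"]:
        for d in nets.spot_point(p,t):print(t,d["confidence"],np.round(d["location"],1))
print(ctrl.sense()["time_s"])
E
```

```text
{'time_s': 0.0, 'joints': array([ 9.93601941e-01,  3.13485429e-01,  1.49845874e+00, -1.68425029e-05,
        1.33098324e+00, -2.23429015e-01]), 'dq': array([ 0.0006424 , -0.00296008, -0.00174791, -0.00199936, -0.00017051,
        0.00111733]), 'tau': array([ 1.42858898e-03, -4.12258601e+01, -2.59744459e+01, -3.24688892e-05,
        4.13641421e-03,  2.24597420e-05]), 'eef_pos': array([181.7460386 , 492.23091943, 210.10880932]), 'ee_rot': array([ 0.57974327, -0.40440132,  0.58061362,  0.40403607]), 'force': array([ 0.83997294, -0.1764799 ,  0.46973081]), 'wrist_torque': array([-0.02793171, -0.01759158, -0.05606981]), 'grip_width': 1.0012634047566455}
top [[0.023, -1.0, -0.001, 3.727], [-0.985, -0.022, -0.172, 602.703], [0.172, 0.005, -0.985, 1273.926], [0.0, 0.0, 0.0, 1.0]] [[496.19274428872484, 0.0, 315.6039035937196], [0.0, 496.19274428872484, 187.2218907730356], [0.0, 0.0, 1.0]]
conveyor 0.93 [446.6 -29.    1.5]
stop_top 0.57 [499.1 414.6 102.9]
stop_top 0.42 [448.7 -29.5  -0. ]
tote_blue 0.95 [ 640.3 -222.9   -0.7]
tote_yellow 0.94 [628.7   6.5   1.4]
tote_red 0.62 [639.5 230.5  -1
[... 293 characters left out ...]
  3. ]
side [[-0.99, -0.14, -0.012, 609.284], [-0.06, 0.5, -0.864, 123.906], [0.127, -0.855, -0.504, 1310.864], [0.0, 0.0, 0.0, 1.0]] [[449.6282862046461, 0.0, 319.78602450513137], [0.0, 449.6282862046461, 191.70959101995567], [0.0, 0.0, 1.0]]
conveyor 0.91 [451.5 -33.8   3.3]
stop_top 0.75 [500.8 412.9 105.7]
tote_blue 0.84 [ 6.382e+02 -2.234e+02 -1.000e-01]
tote_yellow 0.9 [ 6.319e+02  6.800e+00 -2.000e-01]
tote_red 0.93 [637.2 227.7   1.7]
tote_red 0.72 [441.2 129.7 133.1]
bottle_a_mid 0.68 [449.5 228.1 132. ]
pad_stack 0.72 [671.2 420.7  -1.5]
pad_stack 0.71 [452.9 -90.3 132.4]
pad_stack 0.21 [ 641.5 -224.4   -1.9]
polisher 0.66 [ 685.6 -425.5    2.7]
wax_tin 0.58 [771.6 -32.8  -6.7]
1.0
```

View pics/top0.png

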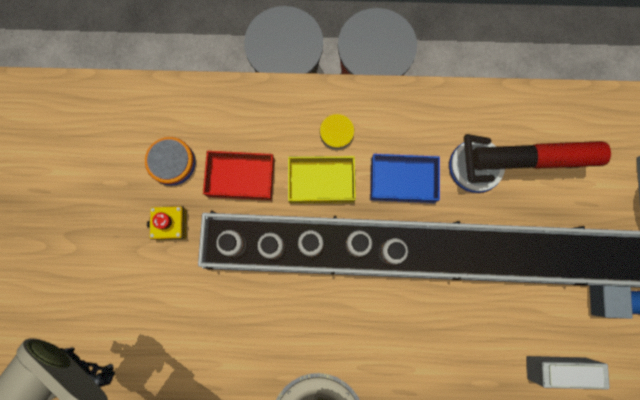

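View pics/side0.png

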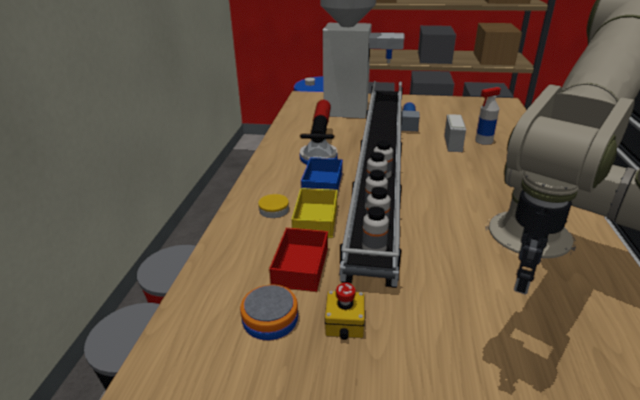

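```bash
cat > h.py <<'E'
import numpy as np,cv2
from scipy.spatial.transform import Rotation as Ro
from rig import ctrl,capture,workorder,nets
def ray(p,u,v,z):
    V=p["view"];K=p["intrinsics"];R=V[:3,:3];c=-R.T@V[:3,3]
    d=R.T@np.linalg.inv(K)@[u,v,1];return c+d*(z-c[2])/d[2]
def proj(p,X):
    V=p["view"];c=V[:3,:3]@X+V[:3,3];q=p["intrinsics"]@c;return q[:2]/q[2]
def R():
    q=ctrl.sense()["ee_rot"];return Ro.from_quat([q[1],q[2],q[3],q[0]]).as_matrix()
def goto(x,y,z,jawdeg=None):
    "print shift in tool cm; jawdeg=direction of tool z in xy plane"
    s=ctrl.sense();M=R();d=M.T@(np.array([x,y,z])-s["eef_pos"])/10
    t=None
    if jawdeg is not None:
        cur=np.degrees(np.arctan2(M[1,2],M[0,2])); dd=(jawdeg-cur+90)%180-90
        t=-dd/5
    print("t",round(s["time_s"],2),"pos",s["eef_pos"].round(1),"F",s["force"].round(2),"w",round(s["grip_width"],3),"j6",s["joints"][5].round(2),"-> shift",d.round(2),"yaw",t)
E
python3 - <<'E'
from h import *
print(R().round(3))
p=capture("top")
im=p["pixels"];c=im[215:280,195:430];cv2.imwrite("pics/c1.png",cv2.resize(c[:,:,::-1],None,fx=3.3,fy=3.3,interpolation=cv2.INTER_CUBIC))
for u,v in[(229,243),(270,245),(311,243),(359,243),(396,251)]:print(ray(p,u,v,185).round(1))
for b in nets.boxes_of(p,"bottle_a_mid"):print(b["confidence"],np.round(b["location"],1))
goto(500,414,150,0)
E
```

```text
[[ 0.    -0.938  0.346]
 [-0.     0.346  0.938]
 [-1.    -0.    -0.   ]]
[441.3 217.7 185. ]
[438.8 120.9 185. ]
[445.7  24.6 185. ]
[448.2 -88.4 185. ]
[ 431.5 -175.4  185. ]
0.72 [ 640.2 -227.4    4.1]
0.69 [441.1 215.9 168.6]
t 1.1 pos [181.9 492.5 210.7] F [-0.35 -0.56  0.27] w 0.994 j6 -0.22 -> shift [  6.07 -32.56   3.66] yaw 13.946114569898853
```

View pics/c1.png

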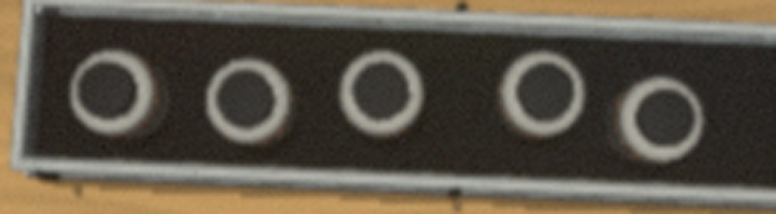

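Call:
send_rows:
  rows: "0 1 -8 1 3;0 2 -16 2 6;0 4 -24 3 9;0 6 -32.56 3.66 11;0 6 -32.56 3.66 14;0 6 -32.56 3.66 14;0 6 -32.56 3.66 14;0 6 -32.56 3.66 14;0 6 -32.56 3.66 14;0 6 -32.56 3.66 14;0 6 -32.56 3.66 14;0 6 -32.56 3.66 14"
  grip_force: 30

```text
time_s: 2.3
eef_pos: [499.6, 414.4, 151.1]
ee_rot: [0.707, 0.001, 0.707, -0.001]
force: [0.3, 0.6, -0.1]
grip_width: -0.005
```

Run:
```python
from h import *
p=capture("top")
for a,b in [(112,93),(249,101),(381,94),(542,95),(661,119)]:
    print(ray(p,195+a/3.3-.35,215+b/3.3-.35,170).round(1))
for a,b in [(108,90),(246,98),(380,91),(543,92),(664,117)]:
    print(ray(p,195+a/3.3-.35,215+b/3.3-.35,190).round(1))
p=capture("side");cv2.imwrite("pics/s1.png",p["pixels"][:,:,::-1])
cv2.imwrite("pics/s1c.png",cv2.resize(p["pixels"][240:350,280:420,::-1],None,fx=5,fy=5))
goto(500,414,91,0)
print(R().round(3))
```

```text
[442.5 221.3 170. ]
[439.  122.1 170. ]
[446.2  26.9 170. ]
[448.2 -89.5 170. ]
[ 432.9 -175.3  170. ]
[443.4 220.7 190. ]
[440.  122.4 190. ]
[447.1  27.4 190. ]
[449.  -88.5 190. ]
[ 433.3 -174.3  190. ]
t 2.4 pos [499.7 414.3 151. ] F [-0.32  0.23  0.42] w -0.003 j6 0.52 -> shift [ 6.   -0.03  0.03] yaw -0.035300828250137785
[[ 0.     0.003  1.   ]
 [ 0.     1.    -0.003]
 [-1.     0.     0.   ]]
```

View pics/s1c.png

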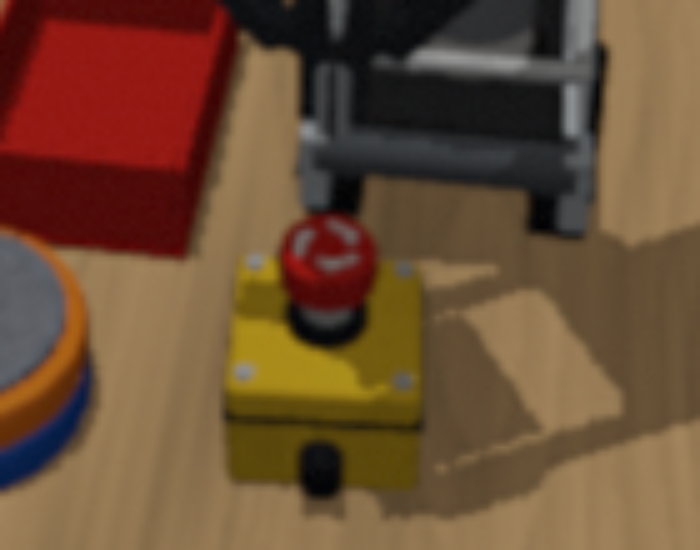

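Run:
```python
from h import *
p=capture("side")
for X in([500,414,104],[500,414,151]):print(proj(p,np.array(X)))
print(ray(p,280+328/5,240+245/5,104))
p=capture("top");print(ray(p,162,221,104)); print(proj(p,np.array([500,414,104])))
```

```text
[345.35083385 289.77590234]
[345.71771831 272.90718813]
[499.6877761  411.52154953 104.        ]
[497.61062541 404.87007592 104.        ]
[158.48145058 219.98075547]
```

View pics/s1.png

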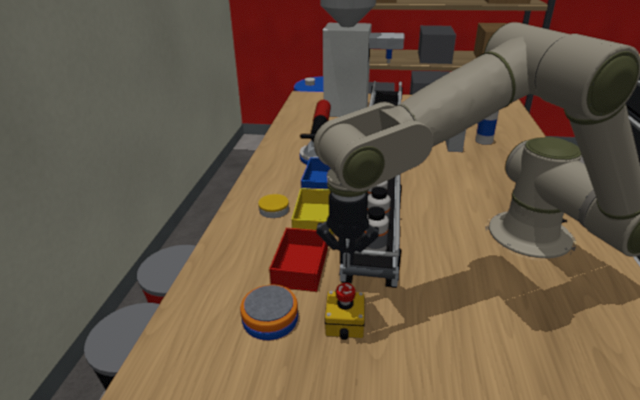

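Run:
```python
from h import *
p=capture("side")
cv2.imwrite("pics/s2c.png",cv2.resize(p["pixels"][190:310,290:420,::-1],None,fx=5,fy=5))
```

```text
(no output)
```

View pics/s2c.png

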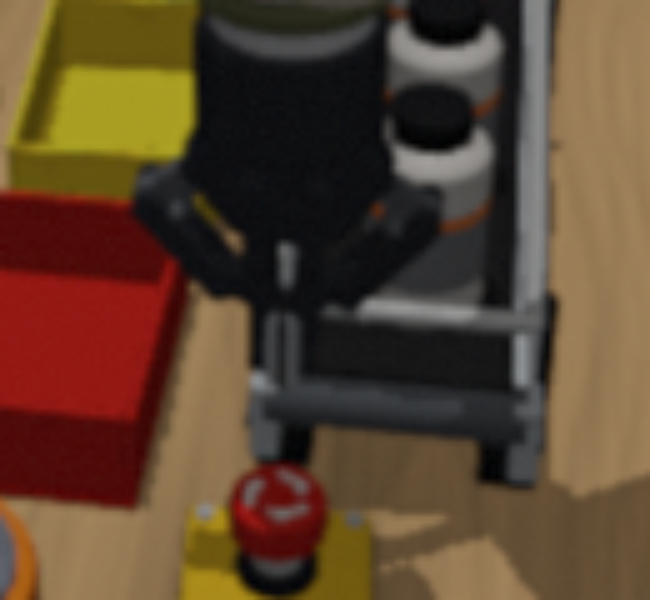

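Call:
send_rows:
  rows: "0 2 -0.1 0 0;0 4 -0.1 0 0;0 4.8 -0.1 0 0;0 5.2 -0.1 0 0;0 5.6 -0.1 0 0;0 5.8 -0.1 0 0;0 5.9 -0.1 0 0;0 5.9 -0.1 0 0"

```text
time_s: 3.35
eef_pos: [500.1, 413.1, 92.0]
ee_rot: [0.707, 0.002, 0.707, -0.002]
force: [-0.5, -0.1, -0.2]
grip_width: 0.004
```

Call:
send_rows:
  rows: "0 -3 0 0 0;0 -6 0 0 0;0 -6 0 0 0;0 -6 0 0 0;0 -6 0 0 0"

```text
time_s: 3.85
eef_pos: [499.6, 412.8, 150.7]
ee_rot: [0.707, 0.001, 0.708, -0.002]
force: [0.0, 0.2, -0.1]
grip_width: -0.001
```

Run:
```python
from h import *
p=capture("side")
cv2.imwrite("pics/s3c.png",cv2.resize(p["pixels"][190:310,290:420,::-1],None,fx=5,fy=5))
goto(500,413,91,0)
for X in([500,413,104],[500,413,96]):print(proj(p,np.array(X)))
```

```text
t 3.9 pos [499.6 412.8 150.6] F [-0.01  0.29  0.86] w -0.003 j6 0.51 -> shift [5.96 0.03 0.05] yaw -0.054401689741303015
[345.39319994 289.45732176]
[345.33240874 292.24564904]
```

View pics/s3c.png

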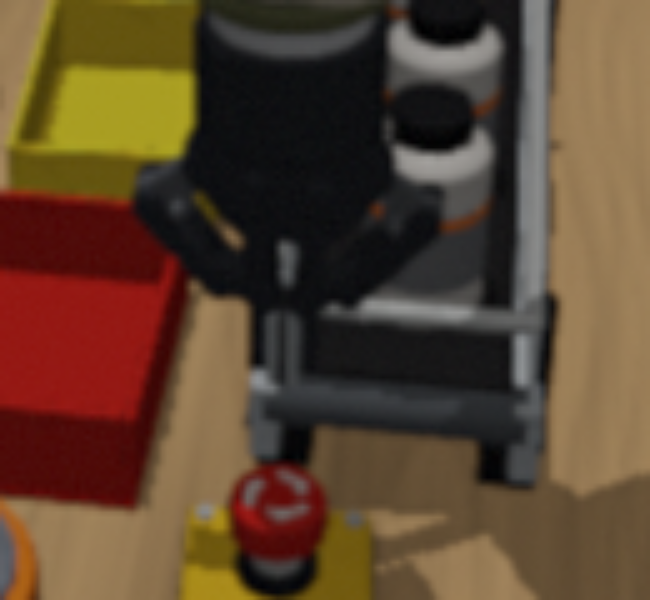

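Run:
```python
from h import *
im=cv2.imread("pics/top0.png")[190:260,120:220]
cv2.imwrite("pics/t0c.png",cv2.resize(im,None,fx=8,fy=8))
p=capture("top");cv2.imwrite("pics/t1c.png",cv2.resize(p["pixels"][170:270,90:250,::-1],None,fx=5,fy=5))
print(proj(p,np.array([500,413,150])))
```

```text
[153.01003931 217.97195344]
```

View pics/t0c.png

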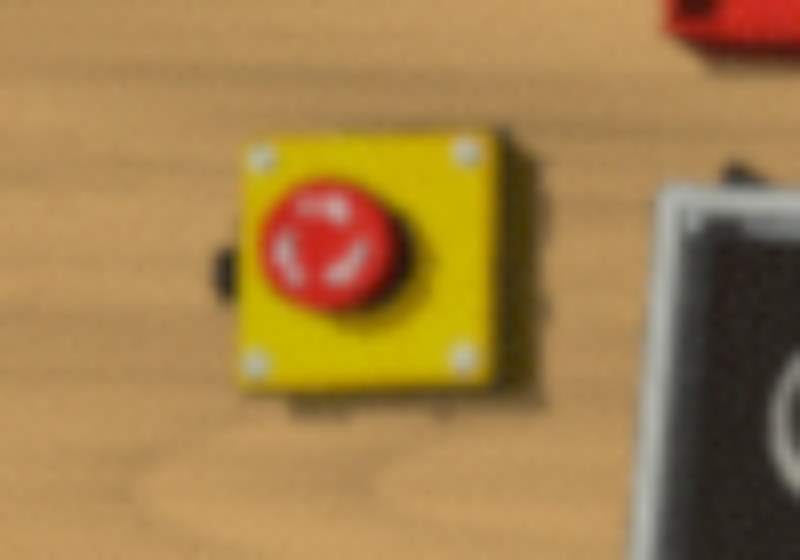

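View pics/t1c.png

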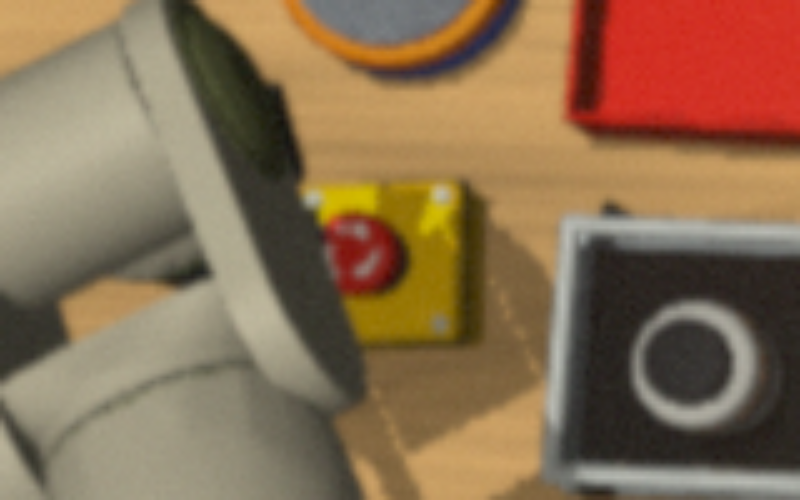

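Call:
send_rows:
  rows: "0 2 -0.3 0 0;0 4 -0.3 0 0;0 5 -0.3 0 0;0 5 -0.3 0 0;0 5 -0.3 0 0"

```text
time_s: 4.45
eef_pos: [500.2, 410.2, 102.2]
ee_rot: [0.707, 0.002, 0.707, -0.002]
force: [-0.5, 0.2, 0.3]
grip_width: 0.001
```

Run:
```python
from h import *
p=capture("side")
cv2.imwrite("pics/s4c.png",cv2.resize(p["pixels"][190:310,290:420,::-1],None,fx=5,fy=5))
goto(500,413,91,0)
```

```text
t 4.5 pos [500.4 410.3 102.7] F [-0.34  0.89  0.28] w 0.0 j6 0.51 -> shift [ 1.17  0.27 -0.04] yaw -0.053762328778648796
```

View pics/s4c.png

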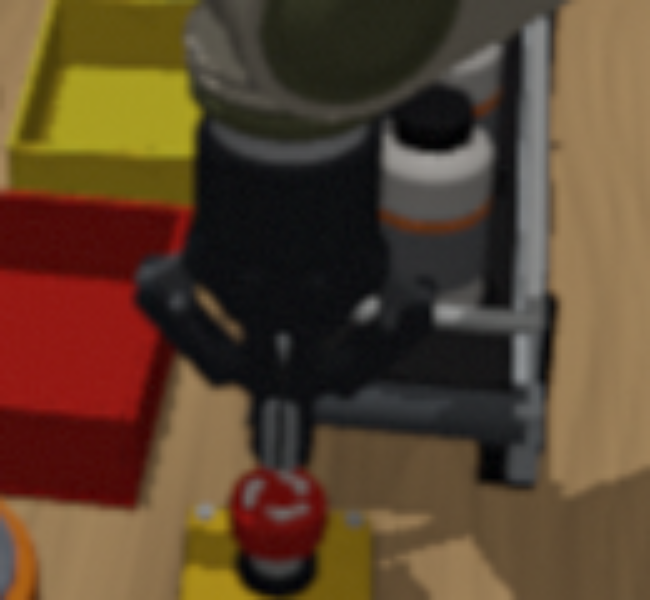

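Call:
send_rows:
  rows: "0 0.5 0.1 0 0;0 1 0.1 0 0;0 1.5 0.1 0 0;0 1.5 0.1 0 0;0 1.5 0.1 0 0"

```text
time_s: 5.0
eef_pos: [500.0, 411.0, 86.6]
ee_rot: [0.707, 0.002, 0.707, -0.002]
force: [-0.1, -0.3, -0.7]
grip_width: -0.0
```

Run:
```python
from h import *
p=capture("side")
cv2.imwrite("pics/s5c.png",cv2.resize(p["pixels"][190:310,290:420,::-1],None,fx=5,fy=5))
goto(500,413,91,0)
```

```text
t 5.05 pos [500.1 411.1  86.8] F [-0.55 -0.68  0.15] w 0.001 j6 0.51 -> shift [-0.42  0.19 -0.01] yaw -0.054299587323234276
```

View pics/s5c.png

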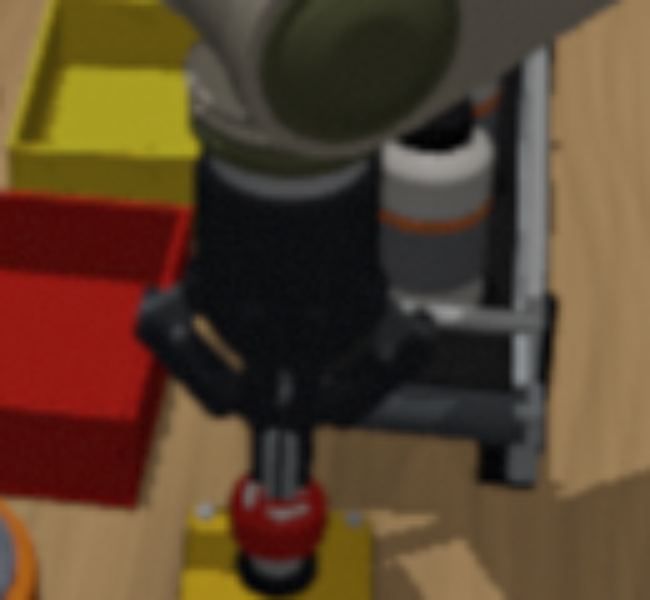

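Call:
send_rows:
  rows: "0 0.2 0 0 0;0 0.4 0 0 0;0 0.4 0 0 0;0 0.4 0 0 0"

```text
time_s: 5.45
eef_pos: [500.1, 411.1, 83.1]
ee_rot: [0.707, 0.002, 0.707, -0.002]
force: [-0.2, -0.9, 3.2]
grip_width: 0.002
```

Run:
```python
from h import *
p=capture("side")
cv2.imwrite("pics/s6c.png",cv2.resize(p["pixels"][250:310,310:380,::-1],None,fx=8,fy=8))
goto(500,413,91,0)
print(ctrl.sense()["tau"].round(2))
```

```text
t 5.5 pos [500.1 411.1  83.1] F [-0.14  0.02  4.01] w -0.001 j6 0.51 -> shift [-0.79  0.19 -0.01] yaw -0.05393957068716304
[-5.000e-02 -5.402e+01 -2.360e+01  2.000e-02 -1.500e-01  0.000e+00]
```

View pics/s6c.png

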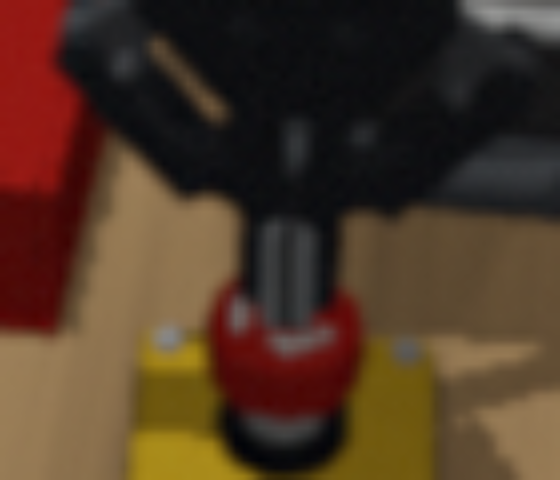

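Call:
send_rows:
  rows: "0 0.3 0 0 0;0 0.6 0 0 0;0 0.8 0 0 0;0 0.9 0 0 0;0 0.9 0 0 0"

```text
time_s: 6.0
eef_pos: [500.1, 411.1, 73.7]
ee_rot: [0.707, 0.002, 0.707, -0.002]
force: [0.7, -1.2, 4.9]
grip_width: 0.004
```

Call:
send_rows:
  rows: "0 0.1 0 0 0;0 0.2 0 0 0;0 0.2 0 0 0"

```text
time_s: 6.3
eef_pos: [500.2, 411.1, 72.4]
ee_rot: [0.707, 0.002, 0.707, -0.002]
force: [-1.8, -1.8, 8.6]
grip_width: -0.003
```

Bottomed out; lifting and looking.

Call:
send_rows:
  rows: "0 -3 0 0 0;0 -8 0 0 0;0 -12 0 0 0;0 -14 0 0 0;1 -14 0 0 0;1 -14 0 0 0;1 -14 0 0 0;1 -14 0 0 0;1 -14 0 0 0"

```text
time_s: 7.2
eef_pos: [499.8, 410.9, 210.7]
ee_rot: [0.707, 0.001, 0.708, -0.002]
force: [-0.1, -0.7, 0.4]
grip_width: 0.846
```

Run:
```python
from h import *
p=capture("side")
cv2.imwrite("pics/s7c.png",cv2.resize(p["pixels"][170:310,270:430,::-1],None,fx=4.5,fy=4.5))
goto(500,413,91,0)
for X in([500,411,212],[500,411,231]):print((proj(p,np.array(X))-[270,170])*4.5)
```

```text
t 7.25 pos [499.9 410.9 211. ] F [ 0.31 -0.34 -0.34] w 0.93 j6 0.51 -> shift [12.    0.21  0.02] yaw -0.05467500465487092
[343.59390627 354.65335525]
[344.33674498 320.74439616]
```

View pics/s7c.png

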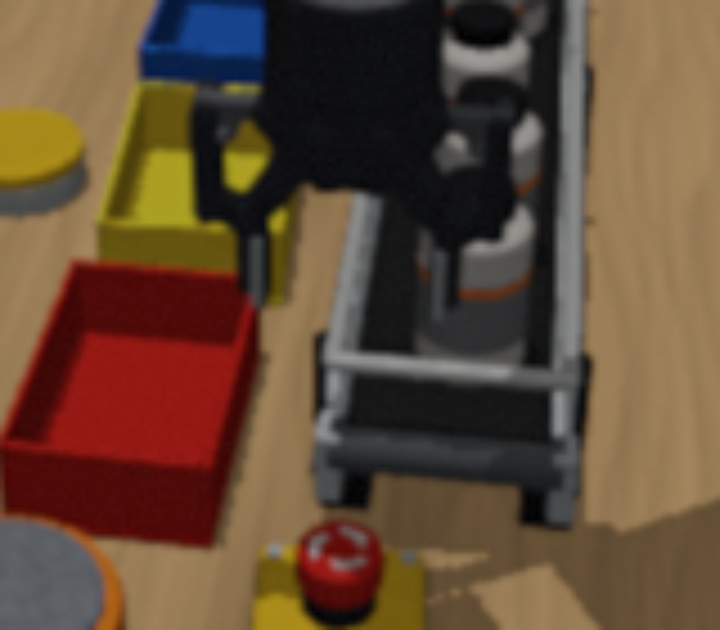

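Call:
send_rows:
  rows: "1 0 -5 -1.5 0;1 0 -10 -3 0;1 0 -15 -5 0;1 0 -19 -5.7 0;1 0 -19 -5.7 0;1 0 -19 -5.7 0"

```text
time_s: 7.85
eef_pos: [442.3, 220.8, 212.1]
ee_rot: [0.707, 0.002, 0.707, -0.002]
force: [-0.1, -0.3, -0.5]
grip_width: 0.996
```

Run:
```python
from h import *
p=capture("side")
cv2.imwrite("pics/s8c.png",cv2.resize(p["pixels"][130:290,290:450,::-1],None,fx=4,fy=4))
goto(443,221,114,0)
```

```text
t 7.9 pos [442.4 221.6 211.9] F [ 0.16  0.36 -0.05] w 0.998 j6 0.23 -> shift [ 9.79 -0.06  0.05] yaw -0.05798310647030007
```

View pics/s8c.png

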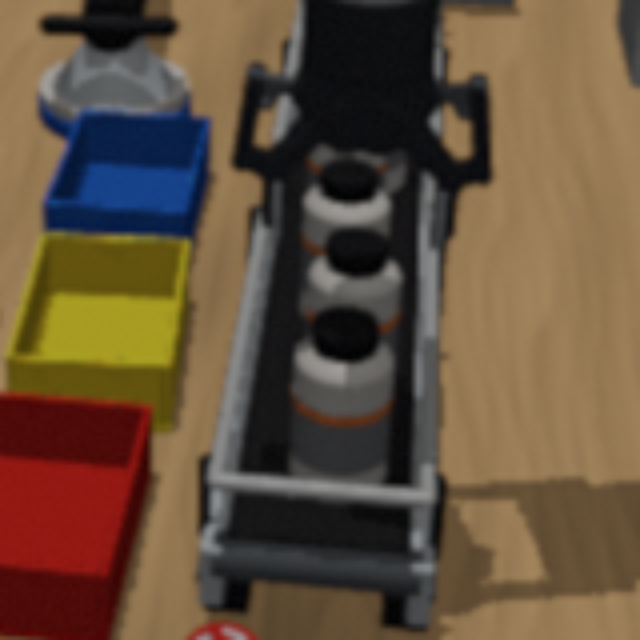

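Call:
send_rows:
  rows: "1 3 0 0 0;1 6 0 0 0;1 8.5 0 0 0;1 9.7 0 0 0;1 9.7 0 0 0;1 9.7 0 0 0"

```text
time_s: 8.5
eef_pos: [442.7, 221.9, 115.5]
ee_rot: [0.708, 0.002, 0.707, -0.001]
force: [0.5, 0.7, 0.3]
grip_width: 0.999
```

Run:
```python
from h import *
p=capture("side")
cv2.imwrite("pics/s9c.png",cv2.resize(p["pixels"][130:290,290:450,::-1],None,fx=4,fy=4))
goto(443,221,114,0)
```

```text
t 8.55 pos [442.9 221.8 115.8] F [-0.39 -1.38 -0.16] w 0.999 j6 0.23 -> shift [ 0.18 -0.08  0.01] yaw -0.04843461276690562
```

View pics/s9c.png

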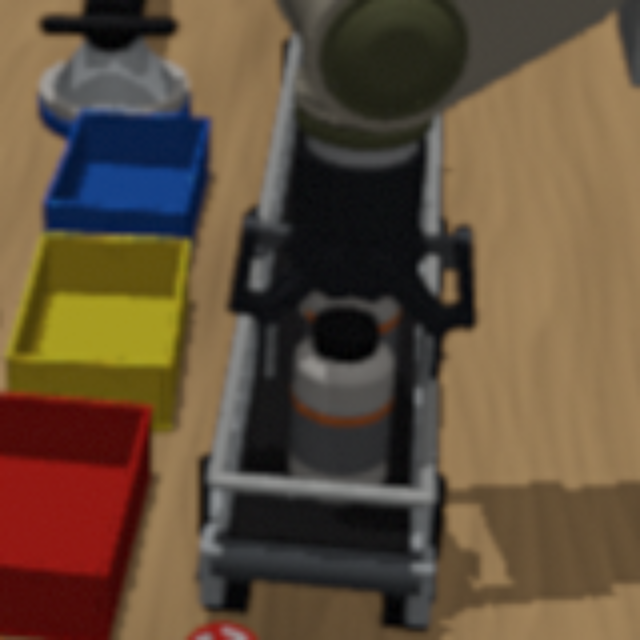

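Run:
```python
from h import *
p=capture("side");q=capture("top")
cv2.imwrite("pics/t9c.png",cv2.resize(q["pixels"][190:300,150:330,::-1],None,fx=4.4,fy=4.4))
f=lambda X:((proj(p,np.array(X,float))-[290,130])*4).round(0)
for X in([443,221,190],[443,221,170],[443,221,75],[400,221,140],[486,221,140],[443,221,205],[443,260,205],[400,185,140],[486,185,140]):print(X,f(X))
V=p["view"];print(-V[:3,:3].T@V[:3,3])
```

```text
[443, 221, 190] [347. 320.]
[443, 221, 170] [346. 347.]
[443, 221, 75] [338. 472.]
[400, 221, 140] [414. 393.]
[486, 221, 140] [273. 383.]
[443, 221, 205] [349. 298.]
[443, 260, 205] [347. 334.]
[400, 185, 140] [414. 360.]
[486, 185, 140] [277. 351.]
[ 444.24832124 1143.400813    774.74017445]
```

View pics/t9c.png

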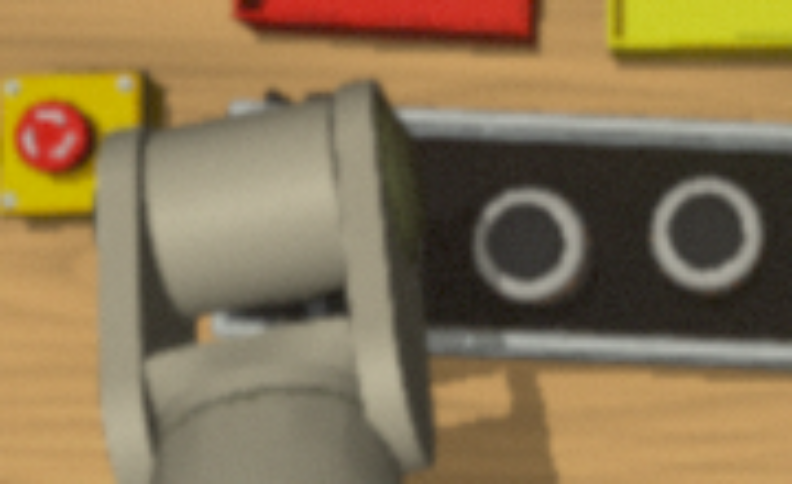

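Run:
```python
from h import *
p=capture("side")
print("shut contact tip", ray(p,310+290/8,250+325/8,102), ray(p,310+290/8,250+325/8,83))
# head positions in s6c: top-of-head circle
print("head top up (s4)", ray(p,290+280/5,190+492/5,104))
print("left/right finger tip open", [ray(p,290+a/4,130+b/4,140).round(1) for a,b in((270,375),(430,370))])
import cv2
cv2.imwrite("pics/s10.png",cv2.resize(p["pixels"][170:240,330:420,::-1],None,fx=8,fy=8,interpolation=cv2.INTER_CUBIC))
```

```text
shut contact tip [498.00499949 414.21352909 102.        ] [499.52323331 393.61931022  83.        ]
head top up (s4) [499.00127503 409.54098355 104.        ]
left/right finger tip open [array([488.7, 212.4, 140. ]), array([390. , 194.6, 140. ])]
```

View pics/s10.png

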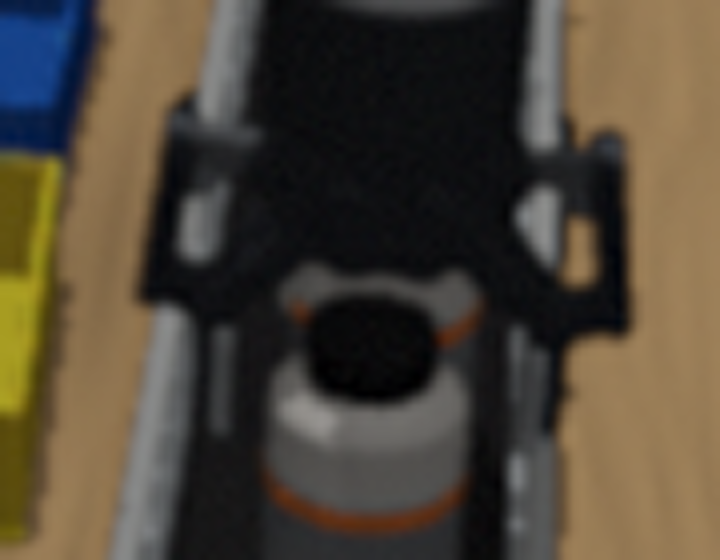

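Call:
send_rows:
  rows: "0.3 0.2 0 0 0;0.3 0.2 0 0 0;0.3 0.2 0 0 0;0.3 0.2 0 0 0;0.3 0.2 0 0 0;0.3 0.2 0 0 0;0.3 0.2 0 0 0"
  grip_force: 30

```text
time_s: 9.4
eef_pos: [442.6, 221.3, 113.1]
ee_rot: [0.708, 0.002, 0.707, -0.002]
force: [1.3, 0.3, 4.0]
grip_width: 0.698
```

Run:
```python
from h import *
p=capture("side")
cv2.imwrite("pics/s11.png",cv2.resize(p["pixels"][170:260,330:420,::-1],None,fx=6,fy=6,interpolation=cv2.INTER_CUBIC))
goto(443,221,114,0)
```

```text
t 9.45 pos [442.6 221.3 113.1] F [ 3.21 -0.1   5.45] w 0.7 j6 0.23 -> shift [-0.09 -0.03  0.04] yaw -0.05492935474782712
```

View pics/s11.png

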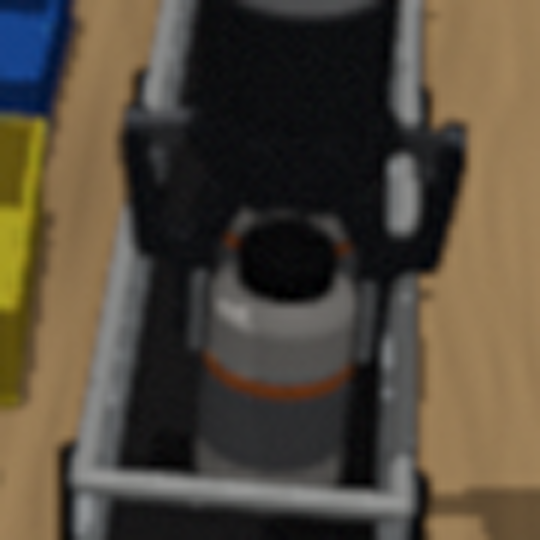

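Call:
send_rows:
  rows: "0.3 -1 0 0 0;0.3 -3 0 0 0;0.3 -5 0 0 0;0.3 -7 0 0 0;0.3 -9 0 0 0;0.3 -10 0 0 0;0.3 -10 0 0 0;0.3 -10 0 0 0;0.3 -10 0 0 0;0.3 -10 0 0 0;0.3 -10 0 0 0"

```text
time_s: 10.55
eef_pos: [441.9, 221.2, 212.2]
ee_rot: [0.707, 0.002, 0.707, -0.002]
force: [-0.4, -0.2, -4.7]
grip_width: 0.696
```

```bash
cat > w.py <<'E'
from h import *
F=[]
for i in range(5):
    p=capture("side");F.append(ctrl.sense()["force"][2])
print("Fz",np.round(F,2),np.mean(F))
import sys
n=sys.argv[1]
cv2.imwrite(f"pics/{n}.png",p["pixels"][50:350,180:500,::-1])
E
python3 w.py w1; python3 -c "
from h import *
for a in (None,):
  goto(637,187,150,0)"
```

```text
Fz [-3.43 -3.7  -3.56 -3.42 -3.97] -3.614999217154692
t 10.8 pos [442.1 221.3 212.6] F [ 0.35  0.13 -3.97] w 0.695 j6 0.23 -> shift [ 6.26 -3.34 19.51] yaw -0.05410174967408352
```

View pics/w1.png

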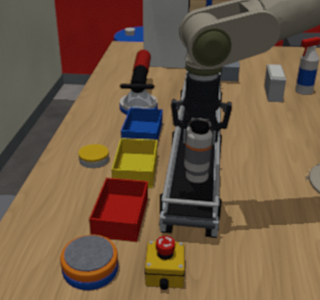

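Call:
send_rows:
  rows: "0.3 0 0 4 0;0.3 0 0 8 0;0.3 0 0 12 0;0.3 0 0 16 0;0.3 0 0 19.7 0;0.3 0 -4.5 19.7 0;0.3 0 -9 19.7 0;0.3 0 -13.5 19.7 0;0.3 0 -18 19.7 0;0.3 0 -22.5 19.7 0;0.3 0 -27 19.7 0;0.3 0 -31 19.7 0"

```text
time_s: 12.0
eef_pos: [637.4, -91.9, 212.6]
ee_rot: [0.707, 0.002, 0.707, -0.002]
force: [0.9, 0.7, -4.1]
grip_width: 0.693
```

```bash
python3 -c "
from h import *
goto(639.5,-266,46,0)"
```

```text
t 12.0 pos [637.4 -91.9 212.6] F [ 0.95  0.72 -4.06] w 0.693 j6 -0.32 -> shift [ 16.66 -17.41   0.31] yaw -0.061449733242304204
```

Call:
send_rows:
  rows: "0.3 0 -4.5 0.3 0;0.3 0 -9 0.3 0;0.3 0 -13.5 0.3 0;0.3 0 -17.4 0.3 0;0.3 2 -17.4 0.3 0;0.3 6 -17.4 0.3 0;0.3 10 -17.4 0.3 0;0.3 12 -17.4 0.3 0;0.3 12 -17.4 0.3 0;0.3 12 -17.4 0.3 0"

```text
time_s: 13.0
eef_pos: [640.3, -263.9, 93.7]
ee_rot: [0.707, 0.001, 0.707, -0.002]
force: [1.3, -1.0, -2.6]
grip_width: 0.694
```

```bash
python3 -c "
from h import *
goto(639.5,-266,44,0)
p=capture('side')
cv2.imwrite('pics/p1.png',cv2.resize(p['pixels'][80:240,260:420,::-1],None,fx=4,fy=4))
"
```

```text
t 13.0 pos [ 640.3 -263.9   93.7] F [ 1.27 -0.99 -2.62] w 0.694 j6 -0.56 -> shift [ 4.97 -0.21 -0.08] yaw -0.05327414950485263
```

View pics/p1.png

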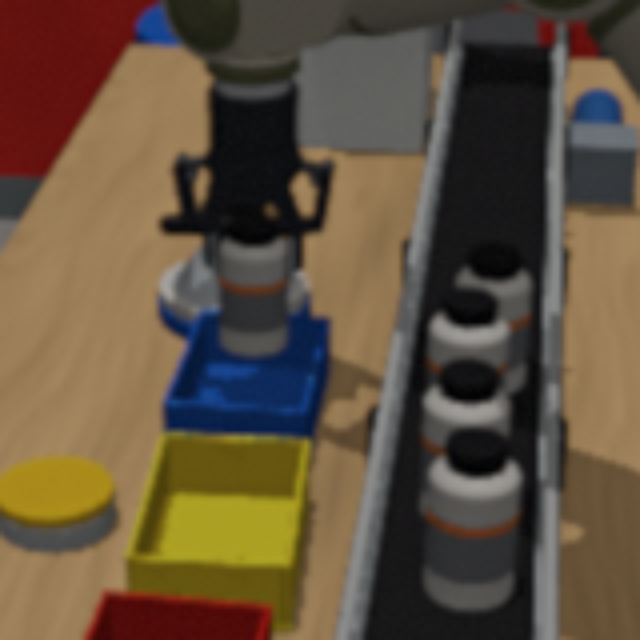

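Call:
send_rows:
  rows: "0.3 2 0 0 0;0.3 4 0 0 0;0.3 4.6 0 0 0;0.3 4.9 0 0 0;0.3 4.9 0 0 0"

```text
time_s: 13.55
eef_pos: [640.4, -264.0, 45.0]
ee_rot: [0.708, 0.001, 0.707, -0.002]
force: [-0.6, -0.2, -3.4]
grip_width: 0.688
```

Call:
send_rows:
  rows: "0.3 0.2 0 0 0;0.3 0.3 0 0 0;0.3 0.3 0 0 0"

```text
time_s: 13.85
eef_pos: [640.7, -264.0, 43.4]
ee_rot: [0.708, 0.001, 0.706, -0.002]
force: [-1.7, 2.3, 6.4]
grip_width: 0.691
```

Call:
send_rows:
  rows: "1 0 0 0 0;1 0 0 0 0;1 0 0 0 0;1 0 0 0 0;1 -3 0 0 0;1 -7 0 0 0;1 -11 0 0 0;1 -15 0 0 0;1 -17 0 0 0;1 -17 0 0 0"

```text
time_s: 14.85
eef_pos: [640.8, -264.2, 214.4]
ee_rot: [0.709, 0.0, 0.705, -0.003]
force: [1.5, -0.2, -0.4]
grip_width: 0.999
```

```bash
python3 -c "
from h import *
goto(439.5,122,215,0)
p=capture('side')
cv2.imwrite('pics/p2.png',cv2.resize(p['pixels'][80:240,260:420,::-1],None,fx=4,fy=4))
q=capture('top')
cv2.imwrite('pics/p2t.png',cv2.resize(q['pixels'][130:290,200:460,::-1],None,fx=3,fy=3))
"
```

```text
t 14.85 pos [ 640.8 -264.2  214.4] F [ 1.52 -0.19 -0.44] w 0.999 j6 -0.56 -> shift [ -0.3   38.53 -20.31] yaw -0.05358434177875608
```

View pics/p2.png

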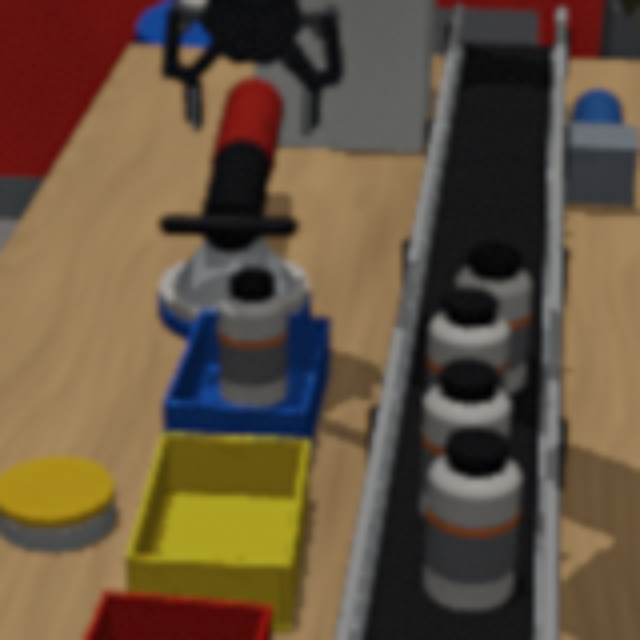

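View pics/p2t.png

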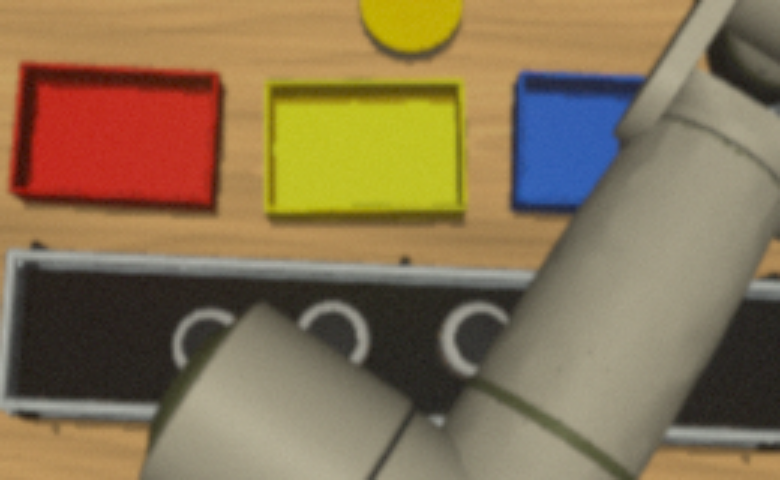

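Call:
send_rows:
  rows: "1 0 4 -2 0;1 0 8 -4 0;1 0 12 -6 0;1 0 16 -8.5 0;1 0 20 -10.5 0;1 0 24 -13 0;1 0 28 -15 0;1 0 32 -17 0;1 0 36 -19 0;1 0 38.5 -20.3 0;1 0 38.5 -20.3 0;1 0 38.5 -20.3 0"

```text
time_s: 16.15
eef_pos: [438.1, 122.4, 209.6]
ee_rot: [0.706, 0.001, 0.708, -0.001]
force: [-0.0, -0.6, 0.5]
grip_width: 1.0
```

```bash
python3 -c "
from h import *
p=capture('side')
cv2.imwrite('pics/p3.png',cv2.resize(p['pixels'][80:280,260:460,::-1],None,fx=3,fy=3))
goto(439.5,122,115,0)
print(R().round(3).tolist())
"
```

```text
t 16.2 pos [438.5 121.9 209.8] F [-0.57 -0.93 -0.52] w 0.999 j6 0.02 -> shift [9.48 0.01 0.12] yaw -0.05552801768663187
[[-0.002, 0.005, 1.0], [-0.0, 1.0, -0.005], [-1.0, -0.0, -0.002]]
```

View pics/p3.png

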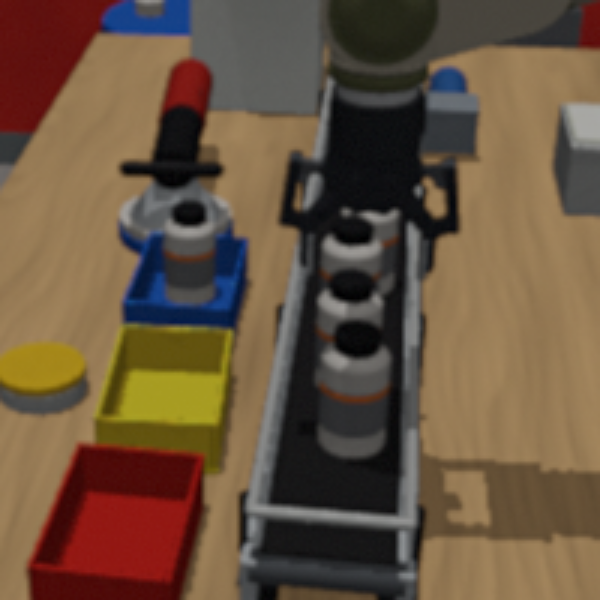

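Call:
send_rows:
  rows: "1 3 0 0 0;1 6 0 0.1 0;1 8.5 0 0.1 0;1 9.5 0 0.1 0;1 9.6 0 0.1 0;0.3 9.6 0 0.1 0;0.3 9.6 0 0.1 0;0.3 9.6 0 0.1 0;0.3 9.6 0 0.1 0;0.3 9.6 0 0.1 0;0.3 9.6 0 0.1 0"

```text
time_s: 17.3
eef_pos: [440.5, 122.3, 115.9]
ee_rot: [0.708, 0.002, 0.706, -0.002]
force: [0.1, -0.3, 6.3]
grip_width: 0.694
```

Call:
send_rows:
  rows: "0.3 -1 0 0 0;0.3 -3 0 0 0;0.3 -5 0 0 0;0.3 -7 0 0 0;0.3 -9 0 0 0;0.3 -10 0 0 0;0.3 -10 0 0 0;0.3 -10 0 0 0;0.3 -10 0 0 0;0.3 -10 0 0 0;0.3 -10 0 0 0"

```text
time_s: 18.4
eef_pos: [439.5, 122.3, 214.3]
ee_rot: [0.707, 0.002, 0.707, -0.002]
force: [-0.8, -0.7, 0.0]
grip_width: 0.694
```

```bash
python3 w.py w2; python3 -c "
from h import *
goto(630,-36,215,0)
goto(639,-181,215,0)
goto(638,186,215,0)"
```

```text
Fz [ 0.21 -0.21  0.64 -0.58  0.07] 0.026774506074241634
t 18.65 pos [439.6 122.3 214.6] F [0.34 0.12 0.07] w 0.696 j6 0.02 -> shift [ -0.04 -15.74  19.11] yaw -0.054642548919804315
t 18.65 pos [439.6 122.3 214.6] F [0.34 0.12 0.07] w 0.696 j6 0.02 -> shift [ -0.04 -30.23  20.08] yaw -0.054642548919804315
t 18.65 pos [439.6 122.3 214.6] F [0.34 0.12 0.07] w 0.696 j6 0.02 -> shift [-0.04  6.47 19.81] yaw -0.054642548919804315
```

View pics/w2.png

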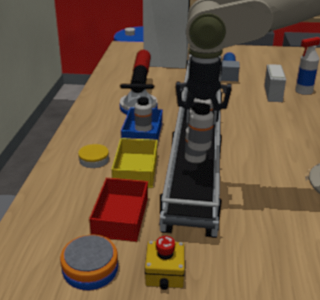

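Call:
send_rows:
  rows: "0.3 0 0 4 0;0.3 0 1 8 0;0.3 0 2 12 0;0.3 0 4 16 0;0.3 0 6.5 19.8 0;0.3 3 6.5 19.8 0;0.3 7 6.5 19.8 0;0.3 11 6.5 19.8 0;0.3 14 6.5 19.8 0;0.3 16 6.5 19.8 0;0.3 16 6.5 19.8 0;0.3 16 6.5 19.8 0"

```text
time_s: 19.85
eef_pos: [638.3, 186.4, 55.4]
ee_rot: [0.707, 0.002, 0.707, -0.002]
force: [0.6, -0.6, 0.1]
grip_width: 0.689
```

```bash
python3 -c "
from h import *
goto(638,186,45,0)
p=capture('side')
cv2.imwrite('pics/p4.png',cv2.resize(p['pixels'][120:320,230:430,::-1],None,fx=3,fy=3))
"
```

```text
t 19.85 pos [638.3 186.4  55.4] F [ 0.57 -0.62  0.11] w 0.689 j6 0.11 -> shift [ 1.04 -0.04 -0.03] yaw -0.05479676690532642
```

View pics/p4.png

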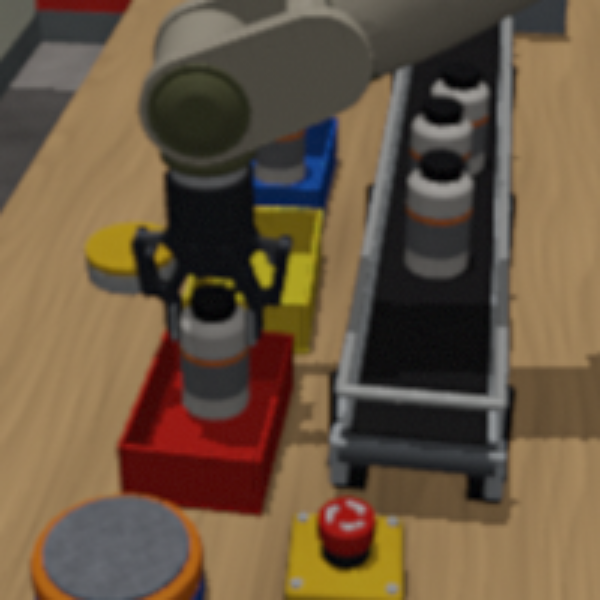

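Call:
send_rows:
  rows: "0.3 0.4 0 0 0;0.3 0.8 0 0 0;0.3 1.0 0 0 0;0.3 1.0 0 0 0"

```text
time_s: 20.3
eef_pos: [638.2, 186.4, 45.9]
ee_rot: [0.707, 0.002, 0.707, -0.002]
force: [-2.0, -0.3, 7.0]
grip_width: 0.696
```

Call:
send_rows:
  rows: "1 -0.1 0 0 0;1 -0.1 0 0 0;1 -0.1 0 0 0;1 -0.1 0 0 0;1 -3 0 0 0;1 -7 0 0 0;1 -11 0 0 0;1 -15 0 0 0;1 -16.5 0 0 0;1 -16.5 -3 -3 0;1 -16.5 -6 -6 0;1 -16.5 -6 -6 0"

```text
time_s: 21.5
eef_pos: [574.5, 124.4, 209.2]
ee_rot: [0.706, 0.002, 0.708, -0.003]
force: [0.5, 0.8, 0.0]
grip_width: 1.004
```

```bash
python3 -c "
from h import *
p=capture('side')
cv2.imwrite('pics/p5.png',cv2.resize(p['pixels'][120:320,230:430,::-1],None,fx=3,fy=3))
for b in [(447,27),(449,-89),(433,-175)]: print(((proj(p,np.array([*b,190.]))-[230,120])*3).round())
goto(447,27,214,0)
"
```

```text
[443. 157.]
[444. 103.]
[462.  69.]
t 21.55 pos [576.5 125.5 210. ] F [1.08 0.57 1.75] w 1.002 j6 0.02 -> shift [ -0.39  -9.94 -12.89] yaw -0.07490877940676625
```

View pics/p5.png

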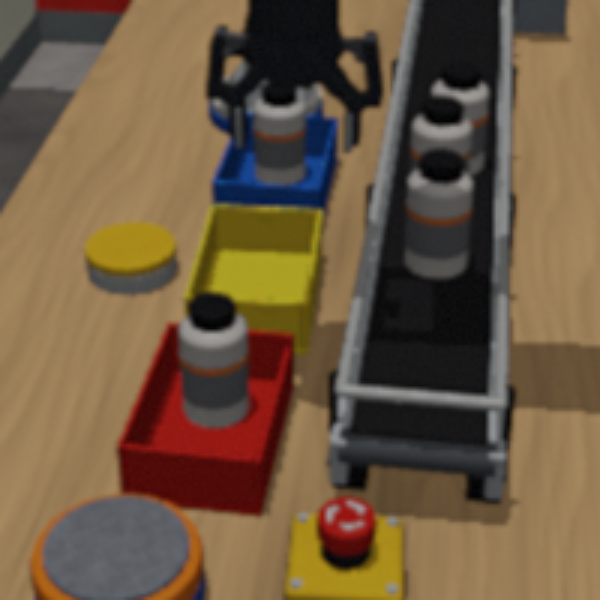

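Call:
send_rows:
  rows: "1 -0.4 -3 -4 0;1 -0.4 -6 -8 0;1 -0.4 -9 -11.5 0;1 -0.4 -9.9 -12.9 0;1 -0.4 -9.9 -12.9 0;1 -0.4 -9.9 -12.9 0;1 -0.4 -9.9 -12.9 0"

```text
time_s: 22.25
eef_pos: [449.3, 28.8, 213.7]
ee_rot: [0.707, 0.001, 0.707, -0.001]
force: [0.4, -0.3, 0.4]
grip_width: 1.004
```

```bash
python3 -c "
from h import *
goto(447,27,115,0)
"
```

```text
t 22.25 pos [449.3  28.8 213.7] F [ 0.39 -0.33  0.39] w 1.004 j6 -0.19 -> shift [ 9.87 -0.19 -0.23] yaw -0.04334791543850543
```

Call:
send_rows:
  rows: "1 3 -0.1 -0.2 0;1 6 -0.1 -0.2 0;1 8.5 -0.1 -0.2 0;1 9.5 -0.1 -0.2 0;1 9.9 -0.1 -0.2 0;0.3 9.9 -0.1 -0.2 0;0.3 9.9 -0.1 -0.2 0;0.3 9.9 -0.1 -0.2 0;0.3 9.9 -0.1 -0.2 0;0.3 9.9 -0.1 -0.2 0;0.3 9.9 -0.1 -0.2 0"

```text
time_s: 23.35
eef_pos: [447.1, 27.1, 115.9]
ee_rot: [0.708, 0.002, 0.706, -0.002]
force: [1.2, -0.2, 6.3]
grip_width: 0.696
```

Call:
send_rows:
  rows: "0.3 -1 0 0 0;0.3 -3 0 0 0;0.3 -5 0 0 0;0.3 -7 0 0 0;0.3 -9 0 0 0;0.3 -10 0 0 0;0.3 -10 0 0 0;0.3 -10 0 0 0;0.3 -10 0 0 0;0.3 -10 0 0 0;0.3 -10 0 0 0"

```text
time_s: 24.45
eef_pos: [446.0, 27.3, 214.3]
ee_rot: [0.707, 0.002, 0.707, -0.002]
force: [-0.2, 0.1, -1.2]
grip_width: 0.691
```

```bash
python3 w.py w3; python3 -c "
from h import *
goto(630,-36,215,0)
goto(639,-181,215,0)
goto(638,272,215,0)"
```

```text
Fz [-1.76 -1.77 -1.91 -0.85 -1.45] -1.5501467581388173
t 24.7 pos [446.2  27.3 214.6] F [-1.39 -0.07 -1.45] w 0.695 j6 -0.2 -> shift [-0.04 -6.24 18.41] yaw -0.05418911915040212
t 24.7 pos [446.2  27.3 214.6] F [-1.39 -0.07 -1.45] w 0.695 j6 -0.2 -> shift [ -0.04 -20.73  19.38] yaw -0.05418911915040212
t 24.7 pos [446.2  27.3 214.6] F [-1.39 -0.07 -1.45] w 0.695 j6 -0.2 -> shift [-0.04 24.56 19.07] yaw -0.05418911915040212
```

View pics/w3.png

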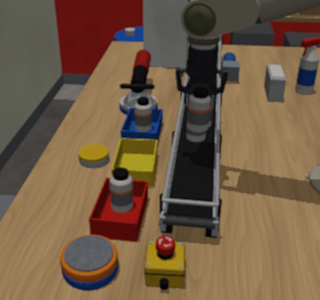

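Call:
send_rows:
  rows: "0.3 0 0 4 0;0.3 0 -1 8 0;0.3 0 -2 12 0;0.3 0 -4 16 0;0.3 0 -6.2 18.4 0;0.3 3 -6.2 18.4 0;0.3 7 -6.2 18.4 0;0.3 11 -6.2 18.4 0;0.3 14 -6.2 18.4 0;0.3 16 -6.2 18.4 0;0.3 16 -6.2 18.4 0;0.3 16 -6.2 18.4 0"

```text
time_s: 25.9
eef_pos: [630.3, -35.7, 55.4]
ee_rot: [0.707, 0.002, 0.707, -0.002]
force: [-0.4, 0.2, -1.8]
grip_width: 0.694
```

Call:
send_rows:
  rows: "0.3 0.4 0 0 0;0.3 0.7 0 0 0;0.3 0.9 0 0 0;0.3 0.9 0 0 0"

```text
time_s: 26.3
eef_pos: [630.1, -35.7, 46.0]
ee_rot: [0.707, 0.002, 0.707, -0.002]
force: [0.1, -0.1, -1.4]
grip_width: 0.691
```

```bash
python3 -c "
from h import *
goto(630,-36,45,0)
p=capture('side')
cv2.imwrite('pics/p6.png',cv2.resize(p['pixels'][100:300,230:430,::-1],None,fx=3,fy=3))
"
```

```text
t 26.3 pos [630.1 -35.7  46. ] F [ 0.13 -0.12 -1.42] w 0.691 j6 -0.24 -> shift [ 0.1  -0.03 -0.01] yaw -0.054060319206169535
```

View pics/p6.png

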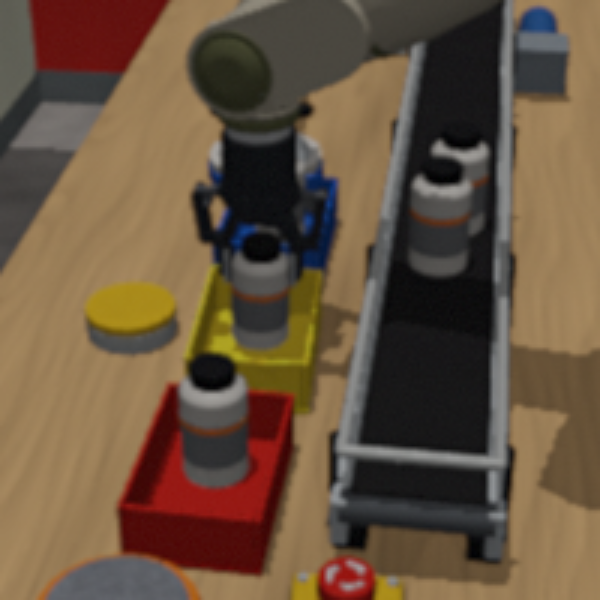

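Call:
send_rows:
  rows: "0.3 0.1 0 0 0;0.3 0.2 0 0 0;0.3 0.2 0 0 0"

```text
time_s: 26.65
eef_pos: [630.6, -35.8, 45.5]
ee_rot: [0.708, 0.001, 0.706, -0.002]
force: [-2.9, -0.2, 9.2]
grip_width: 0.695
```

Call:
send_rows:
  rows: "1 0 0 0 0;1 -0.1 0 0 0;1 -0.1 0 0 0;1 -0.1 0 0 0;1 -3 0 0 0;1 -7 0 0 0;1 -11 0 0 0;1 -15 0 0 0;1 -17 0 0 0;1 -17 -2 -4 0;1 -17 -4 -8 0;1 -17 -4 -8 0"

```text
time_s: 27.85
eef_pos: [546.0, -76.3, 213.3]
ee_rot: [0.706, 0.003, 0.708, -0.002]
force: [0.1, 0.3, -0.8]
grip_width: 0.999
```

```bash
python3 -c "
from h import *
p=capture('side')
cv2.imwrite('pics/p7.png',cv2.resize(p['pixels'][100:300,230:430,::-1],None,fx=3,fy=3))
for b in [(449,-89),(433,-175)]: print(((proj(p,np.array([*b,190.]))-[230,100])*3).round())
goto(449,-89,214,0)
"
```

```text
[444. 163.]
[462. 129.]
t 27.9 pos [548.3 -75.9 213.9] F [0.05 0.82 0.45] w 1.001 j6 -0.34 -> shift [-0.   -1.38 -9.92] yaw -0.07646417969906168
```

View pics/p7.png

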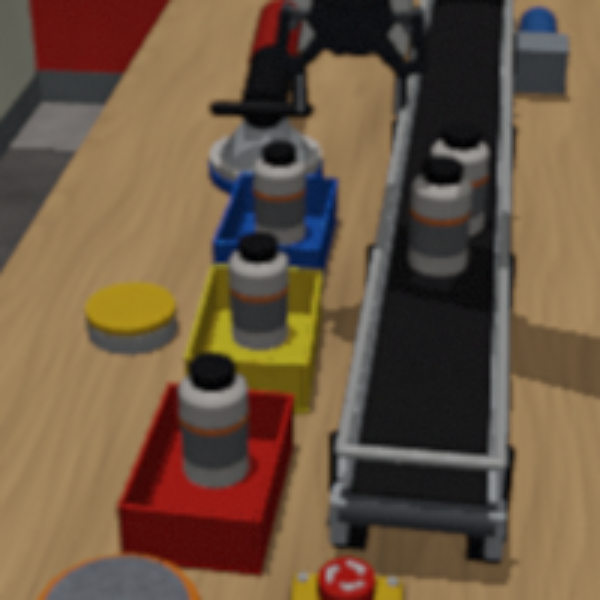

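Call:
send_rows:
  rows: "1 0 -0.7 -4 0;1 0 -1.4 -8 0;1 0 -1.4 -10 0;1 0 -1.4 -10 0;1 0 -1.4 -10 0;1 0 -1.4 -10 0"

```text
time_s: 28.5
eef_pos: [450.8, -88.7, 213.7]
ee_rot: [0.707, 0.001, 0.707, -0.001]
force: [0.1, 0.3, 0.3]
grip_width: 1.001
```

```bash
python3 -c "
from h import *
goto(449,-89,115,0)
"
```

```text
t 28.5 pos [450.8 -88.7 213.7] F [0.12 0.28 0.34] w 1.001 j6 -0.45 -> shift [ 9.87 -0.03 -0.18] yaw -0.04758744233316747
```

Call:
send_rows:
  rows: "1 3 0 -0.1 0;1 6 0 -0.1 0;1 8.5 0 -0.1 0;1 9.5 0 -0.1 0;1 9.9 0 -0.1 0;0.3 9.9 0 -0.1 0;0.3 9.9 0 -0.1 0;0.3 9.9 0 -0.1 0;0.3 9.9 0 -0.1 0;0.3 9.9 0 -0.1 0;0.3 9.9 0 -0.1 0"

```text
time_s: 29.6
eef_pos: [449.5, -89.1, 115.8]
ee_rot: [0.708, 0.001, 0.706, -0.002]
force: [0.6, 0.4, 7.6]
grip_width: 0.696
```

Call:
send_rows:
  rows: "0.3 -1 0 0 0;0.3 -3 0 0 0;0.3 -5 0 0 0;0.3 -7 0 0 0;0.3 -9 0 0 0;0.3 -10 0 0 0;0.3 -10 0 0 0;0.3 -10 0 0 0;0.3 -10 0 0 0;0.3 -10 0 0 0;0.3 -10 0 0 0"

```text
time_s: 30.7
eef_pos: [448.5, -88.7, 214.2]
ee_rot: [0.707, 0.002, 0.707, -0.002]
force: [0.2, -0.5, 0.1]
grip_width: 0.696
```

```bash
python3 w.py w4; python3 -c "
from h import *
goto(630,49,215,0)
goto(639,-181,215,0)
goto(638,272,215,0)"
```

```text
Fz [-0.49 -0.71 -0.38 -0.56  0.23] -0.3831617889923926
t 30.95 pos [448.6 -88.8 214.7] F [-0.07 -0.06  0.23] w 0.697 j6 -0.45 -> shift [-0.04 13.86 18.07] yaw -0.054421818611808705
t 30.95 pos [448.6 -88.8 214.7] F [-0.07 -0.06  0.23] w 0.697 j6 -0.45 -> shift [-0.04 -9.13 19.08] yaw -0.054421818611808705
t 30.95 pos [448.6 -88.8 214.7] F [-0.07 -0.06  0.23] w 0.697 j6 -0.45 -> shift [-0.04 36.17 18.77] yaw -0.054421818611808705
```

View pics/w4.png

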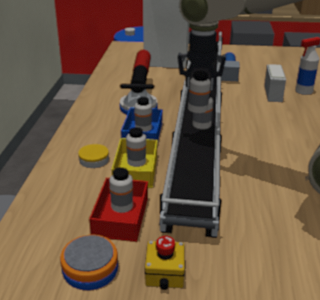

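Call:
send_rows:
  rows: "0.3 0 2 4 0;0.3 0 5 8 0;0.3 0 9 11 0;0.3 0 13 14 0;0.3 0 17 16 0;0.3 0 21 18 0;0.3 0 25 18.8 0;0.3 0 29 18.8 0;0.3 0 33 18.8 0;0.3 0 36.1 18.8 0;0.3 0 36.1 18.8 0;0.3 0 36.1 18.8 0"

```text
time_s: 32.15
eef_pos: [638.2, 271.7, 214.2]
ee_rot: [0.707, 0.001, 0.707, -0.001]
force: [-0.8, -0.6, -0.0]
grip_width: 0.695
```

```bash
python3 -c "
from h import *
goto(638,272,55,0)
p=capture('side')
cv2.imwrite('pics/p8.png',cv2.resize(p['pixels'][100:320,230:430,::-1],None,fx=2.7,fy=2.7))
"
```

```text
t 32.15 pos [638.2 271.7 214.2] F [-0.8  -0.57 -0.04] w 0.695 j6 0.24 -> shift [ 1.592e+01  4.000e-02 -1.000e-02] yaw -0.042792738681544054
```

View pics/p8.png

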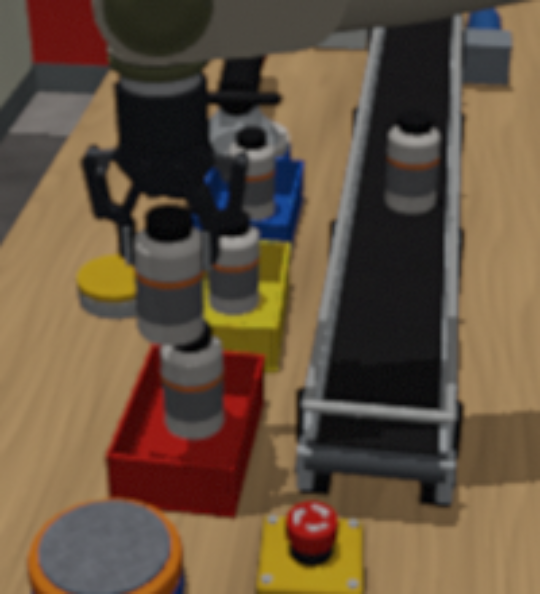

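Call:
send_rows:
  rows: "0.3 4 0.1 0 0;0.3 8 0.1 0 0;0.3 12 0.1 0 0;0.3 15 0.1 0 0;0.3 16 0.1 0 0;0.3 16.4 0.1 0 0;0.3 16.8 0.1 0 0;0.3 16.9 0.1 0 0;0.3 16.9 0.1 0 0"

```text
time_s: 33.1
eef_pos: [638.9, 272.4, 46.8]
ee_rot: [0.708, 0.002, 0.706, -0.002]
force: [0.2, -0.2, -0.2]
grip_width: 0.694
```

Call:
send_rows:
  rows: "0.3 0.1 0 0 0;0.3 0.2 0 0 0;0.3 0.2 0 0 0"

```text
time_s: 33.4
eef_pos: [639.0, 272.7, 45.8]
ee_rot: [0.708, 0.002, 0.706, -0.001]
force: [-1.6, -0.4, 7.9]
grip_width: 0.698
```

Call:
send_rows:
  rows: "1 0 0 0 0;1 -0.1 0 0 0;1 -0.1 0 0 0;1 -0.1 0 0 0;1 -3 0 0 0;1 -7 0 0 0;1 -11 0 0 0;1 -15 0 0 0;1 -17 0 0 0;1 -17 -4 -4 0;1 -17 -8 -8 0;1 -17 -8 -8 0"

```text
time_s: 34.6
eef_pos: [554.6, 190.5, 213.0]
ee_rot: [0.706, 0.002, 0.708, -0.002]
force: [0.1, 0.2, 0.3]
grip_width: 1.001
```

```bash
python3 -c "
from h import *
p=capture('side')
cv2.imwrite('pics/p9.png',cv2.resize(p['pixels'][100:320,230:430,::-1],None,fx=2.7,fy=2.7))
for b in [(433,-175)]: print(((proj(p,np.array([*b,190.]))-[230,100])*2.7).round())
goto(433,-175,214,0)
"
```

```text
[416. 116.]
t 34.65 pos [555.4 190.5 214. ] F [ 0.42 -0.17  0.57] w 0.997 j6 0.14 -> shift [  0.04 -36.62 -12.01] yaw -0.07249939788346467
```

View pics/p9.png

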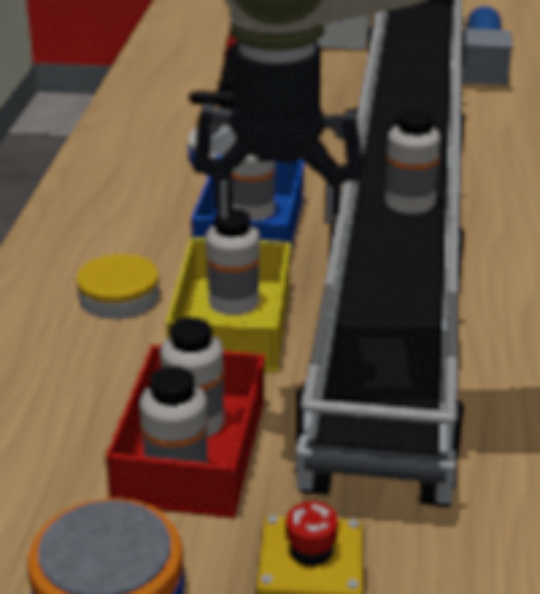

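Call:
send_rows:
  rows: "1 0 -4 -1.5 0;1 0 -8 -3 0;1 0 -12 -4.5 0;1 0 -16 -6 0;1 0 -20 -7.5 0;1 0 -24 -9 0;1 0 -28 -10.5 0;1 0 -32 -11.5 0;1 0 -36.6 -12 0;1 0 -36.6 -12 0;1 0 -36.6 -12 0;1 0 -36.6 -12 0"

```text
time_s: 35.85
eef_pos: [436.7, -171.9, 213.8]
ee_rot: [0.707, 0.001, 0.707, -0.001]
force: [-0.3, -0.7, -0.6]
grip_width: 0.999
```

```bash
python3 -c "
from h import *
goto(433,-175,115,0)
p=capture('side')
cv2.imwrite('pics/p10.png',cv2.resize(p['pixels'][60:220,300:460,::-1],None,fx=4,fy=4))
"
```

```text
t 35.85 pos [ 436.7 -171.9  213.8] F [-0.34 -0.67 -0.59] w 0.999 j6 -0.62 -> shift [ 9.88 -0.31 -0.37] yaw -0.043182453140039455
```

View pics/p10.png

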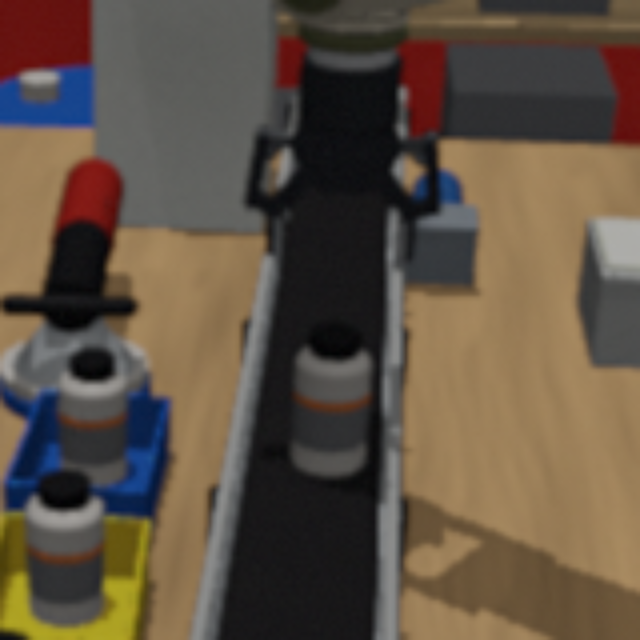

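Call:
send_rows:
  rows: "1 3 -0.3 -0.3 0;1 6 -0.3 -0.3 0;1 8.5 -0.3 -0.3 0;1 9.5 -0.3 -0.3 0;1 9.9 -0.3 -0.3 0;0.3 9.9 -0.3 -0.3 0;0.3 9.9 -0.3 -0.3 0;0.3 9.9 -0.3 -0.3 0;0.3 9.9 -0.3 -0.3 0;0.3 9.9 -0.3 -0.3 0;0.3 9.9 -0.3 -0.3 0"

```text
time_s: 37.0
eef_pos: [433.9, -176.1, 116.0]
ee_rot: [0.708, 0.001, 0.706, -0.002]
force: [0.1, 1.1, 7.3]
grip_width: 0.696
```

Call:
send_rows:
  rows: "0.3 -1 0 0 0;0.3 -3 0 0 0;0.3 -5 0 0 0;0.3 -7 0 0 0;0.3 -9 0 0 0;0.3 -10 0 0 0;0.3 -10 0 0 0;0.3 -10 0 0 0;0.3 -10 0 0 0;0.3 -10 0 0 0;0.3 -10 0 0 0"

```text
time_s: 38.1
eef_pos: [433.1, -175.6, 214.2]
ee_rot: [0.707, 0.002, 0.707, -0.001]
force: [1.0, -0.4, -1.5]
grip_width: 0.693
```

```bash
python3 w.py w5; python3 -c "
from h import *
goto(630,49,215,0)
goto(639,-180,215,0)
p=capture('side');cv2.imwrite('pics/w5b.png',cv2.resize(p['pixels'][60:220,260:420,::-1],None,fx=4,fy=4))"
```

```text
Fz [-1.67 -1.1  -1.51 -2.67 -1.43] -1.6745893744516522
t 38.35 pos [ 433.2 -175.7  214.6] F [-0.14 -0.16 -1.43] w 0.695 j6 -0.63 -> shift [-0.04 22.56 19.57] yaw -0.054152186369276475
t 38.35 pos [ 433.2 -175.7  214.6] F [-0.14 -0.16 -1.43] w 0.695 j6 -0.63 -> shift [-0.04 -0.34 20.58] yaw -0.054152186369276475
```

View pics/w5b.png

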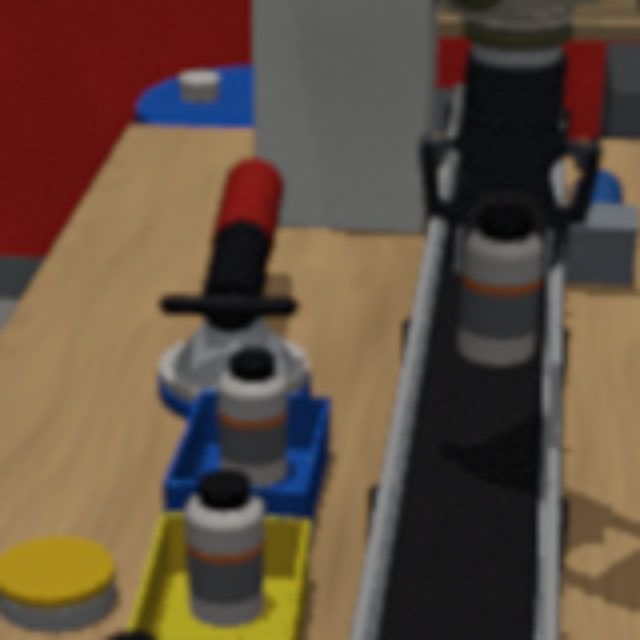

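Part-full (≈1.7 N) → yellow, second slot.

Call:
send_rows:
  rows: "0.3 0 1 4 0;0.3 0 3 8 0;0.3 0 6 11 0;0.3 0 9 14 0;0.3 0 13 17 0;0.3 0 17 19 0;0.3 0 21 19.6 0;0.3 0 22.5 19.6 0;0.3 0 22.5 19.6 0;0.3 0 22.5 19.6 0"

```text
time_s: 39.4
eef_pos: [630.1, 47.6, 214.7]
ee_rot: [0.707, 0.002, 0.707, -0.002]
force: [-0.4, -0.7, -2.2]
grip_width: 0.691
```

```bash
python3 -c "
from h import *
goto(630,49,55,0)
p=capture('side')
cv2.imwrite('pics/p11.png',cv2.resize(p['pixels'][100:320,230:430,::-1],None,fx=2.7,fy=2.7))
"
```

```text
t 39.4 pos [630.1  47.6 214.7] F [-0.39 -0.69 -2.19] w 0.691 j6 -0.1 -> shift [ 1.597e+01  1.500e-01 -1.000e-02] yaw -0.057333638850803934
```

View pics/p11.png

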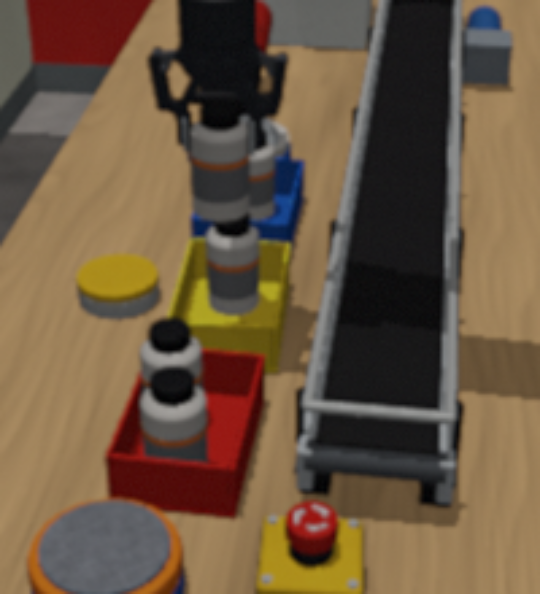

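Call:
send_rows:
  rows: "0.3 4 0.1 0 0;0.3 8 0.1 0 0;0.3 12 0.1 0 0;0.3 15 0.1 0 0;0.3 16 0.1 0 0;0.3 16.4 0.1 0 0;0.3 16.8 0.1 0 0;0.3 17 0.1 0 0;0.3 17 0.1 0 0"

```text
time_s: 40.35
eef_pos: [631.1, 49.2, 46.1]
ee_rot: [0.708, 0.002, 0.706, -0.002]
force: [1.3, 0.2, 1.0]
grip_width: 0.694
```

Call:
send_rows:
  rows: "0.3 0.1 0 0 0;0.3 0.1 0 0 0"

```text
time_s: 40.55
eef_pos: [631.2, 49.2, 45.9]
ee_rot: [0.708, 0.001, 0.706, -0.002]
force: [-2.5, -0.3, 10.4]
grip_width: 0.689
```

Call:
send_rows:
  rows: "1 0 0 0 0;1 -0.1 0 0 0;1 -0.1 0 0 0;1 -0.1 0 0 0;1 -3 0 0 0;1 -7 0 0 0;1 -11 0 0 0;1 -15 0 0 0;1 -17 0 0 0;1 -17 0 -4 0;1 -17 0 -8 0;1 -17 0 -10 0"

```text
time_s: 41.75
eef_pos: [528.0, 50.1, 213.8]
ee_rot: [0.707, 0.002, 0.707, -0.002]
force: [1.0, 0.1, 0.5]
grip_width: 0.996
```

```bash
python3 -c "
from h import *
p=capture('side')
cv2.imwrite('pics/p12.png',cv2.resize(p['pixels'][100:320,230:430,::-1],None,fx=2.7,fy=2.7))
q=capture('top')
cv2.imwrite('pics/p12t.png',cv2.resize(q['pixels'][130:290,190:460,::-1],None,fx=2.9,fy=2.9))
goto(500,410,215,0)
"
```

```text
t 41.85 pos [528.6  50.1 214.4] F [-0.12 -0.42  0.54] w 1.0 j6 -0.12 -> shift [-0.07 35.98 -3.03] yaw -0.052349295663628934
```

View pics/p12.png

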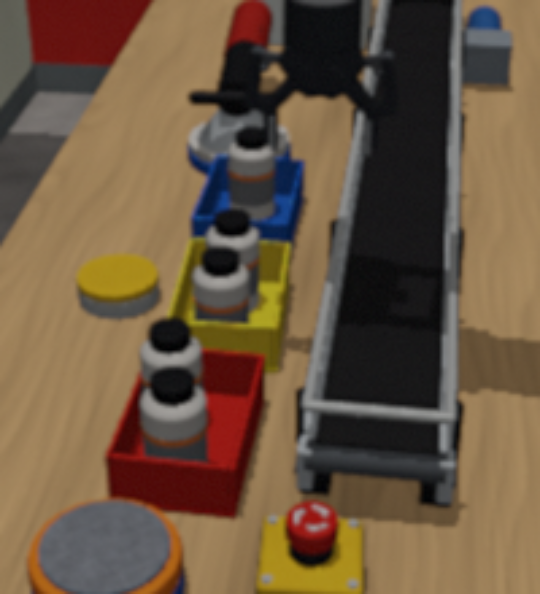

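View pics/p12t.png

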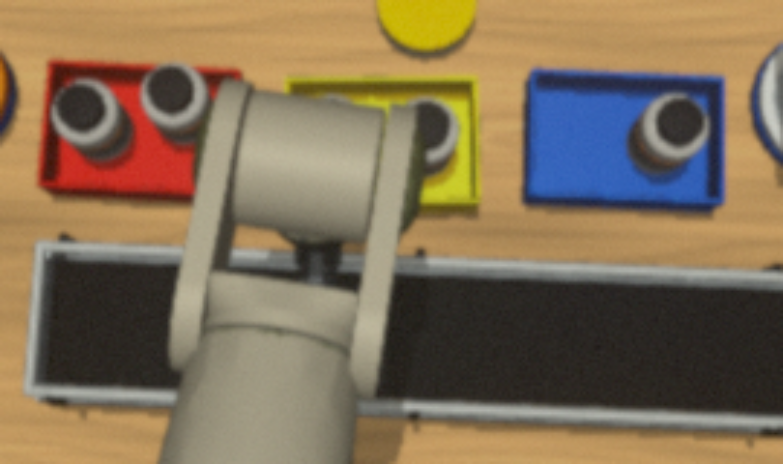

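```bash
python3 -c "
from h import *
q=capture('top')
f=lambda z,a,b:ray(q,190+a/2.9-.3,130+b/2.9-.3,z).round(1)
print(f(120,172,88),f(100,176,97)); print(f(120,84,105),f(100,89,115)); print(f(120,680,121),f(100,676,130))
cv2.imwrite('pics/z.png',cv2.resize(q['pixels'][140:210,195:285,::-1],None,fx=8,fy=8,interpolation=cv2.INTER_CUBIC))
for t in('tote_red','bottle_a_mid'):
  for n in('top','side'):
    r=capture(n)
    print(t,n,[(d['confidence'],np.round(d['location'],1)) for d in nets.spot_point(r,t)])
"
```

```text
[657.4 189.1 120. ] [653.8 188.  100. ]
[640.3 265.9 120. ] [635.5 265.  100. ]
[ 637.7 -258.6  120. ] [ 633.7 -259.3  100. ]
tote_red top [(0.79, array([ 6.368e+02,  2.271e+02, -1.000e-01])), (0.43, array([ 685.6, -423.4,    2. ]))]
tote_red side [(0.76, array([636.2, 226.7,   1.6])), (0.72, array([ 683.7, -426.7,    1. ]))]
bottle_a_mid top [(0.68, array([ 640.1, -258.1,   60.4]))]
bottle_a_mid side [(0.74, array([ 641.6, -256. ,   64.3])), (0.52, array([635.5, 228.6,   2.3]))]
```

View pics/z.png

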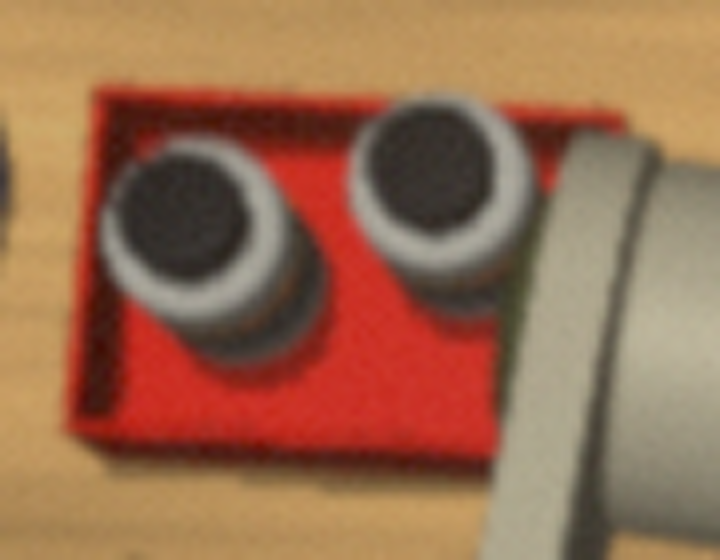

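Call:
send_rows:
  rows: "1 0 4 -0.5 0;1 0 8 -1 0;1 0 12 -1.5 0;1 0 16 -2 0;1 0 20 -2.5 0;1 0 24 -3 0;1 0 28 -3 0;1 0 32 -3 0;1 0 36 -3 0;1 4 36 -3 0;1 5 36 -3 0;1 5 36 -3 0"

```text
time_s: 43.5
eef_pos: [501.4, 409.1, 161.9]
ee_rot: [0.706, 0.001, 0.708, -0.003]
force: [0.4, -0.5, -0.2]
grip_width: 1.0
```

```bash
python3 -c "
from h import *
goto(499.5,410,50,0)
p=capture('side')
cv2.imwrite('pics/r1.png',cv2.resize(p['pixels'][190:310,270:430,::-1],None,fx=4.5,fy=4.5))
"
```

```text
t 43.5 pos [501.4 409.1 161.9] F [ 0.36 -0.54 -0.17] w 1.0 j6 0.51 -> shift [11.19  0.11 -0.15] yaw -0.059366895359167414
```

View pics/r1.png

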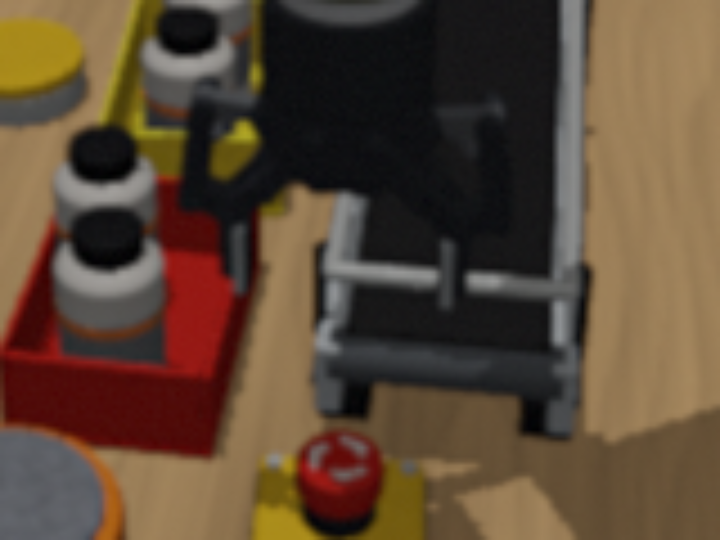

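Call:
send_rows:
  rows: "1 3 0.1 -0.1 0;1 6 0.1 -0.1 0;1 9 0.1 -0.1 0;1 10.3 0.1 -0.1 0;1 11 0.1 -0.1 0;1 11 0.1 -0.1 0;1 11 0.1 -0.1 0"
  grip_force: 25

```text
time_s: 44.25
eef_pos: [501.9, 411.3, 55.5]
ee_rot: [0.708, 0.002, 0.706, -0.001]
force: [0.1, -1.0, 0.2]
grip_width: 1.003
```

```bash
python3 -c "
from h import *
goto(499.5,410,50,0)
p=capture('side')
cv2.imwrite('pics/r2.png',cv2.resize(p['pixels'][220:330,290:400,::-1],None,fx=5.5,fy=5.5))
"
```

```text
t 44.25 pos [501.9 411.3  55.5] F [ 0.07 -0.96  0.17] w 1.003 j6 0.51 -> shift [ 0.55 -0.14 -0.24] yaw -0.05628490035923903
```

View pics/r2.png

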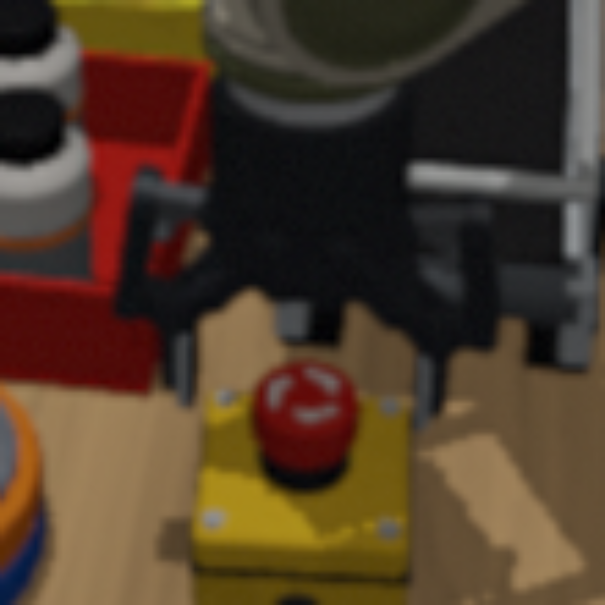

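Call:
send_rows:
  rows: "1 0.4 0 -0.2 0;1 0.4 0 -0.2 0;0.2 0.4 0 -0.2 0;0.2 0.4 0 -0.2 0;0.2 0.4 0 -0.2 0;0.2 0.4 0 -0.2 0;0.2 0.4 0 -0.2 0;0.2 0.4 0 -0.2 0;0.2 0.4 0 -0.2 0;0.2 0.4 0 -0.2 0"
  grip_force: 25

```text
time_s: 45.3
eef_pos: [500.7, 411.1, 50.8]
ee_rot: [0.708, 0.002, 0.706, -0.001]
force: [6.2, -0.4, 2.4]
grip_width: 0.51
```

```bash
python3 -c "
from h import *
goto(499.5,410,50,0)
p=capture('side')
cv2.imwrite('pics/r3.png',cv2.resize(p['pixels'][220:330,290:400,::-1],None,fx=5.5,fy=5.5))
"
```

```text
t 45.3 pos [500.7 411.1  50.8] F [ 6.21 -0.37  2.37] w 0.51 j6 0.51 -> shift [ 0.08 -0.11 -0.12] yaw -0.059721474149486656
```

View pics/r3.png

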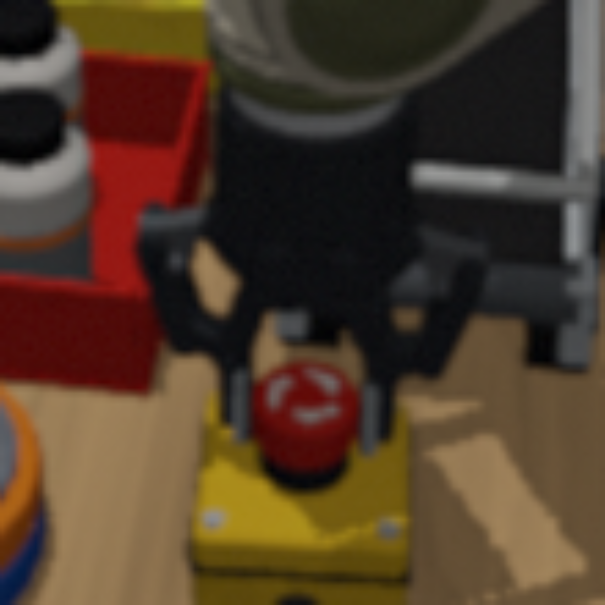

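Call:
send_rows:
  rows: "0.2 0 0 0.1 1.2;0.2 0 0 0.1 2.4;0.2 0 0 0.1 3.6;0.2 0 0 0.1 4.8;0.2 0 0 0.1 6;0.2 0 0 0.1 7.2;0.2 0 0 0.1 8.4;0.2 0 0 0.1 9.6;0.2 0 0 0.1 10.8;0.2 0 0 0.1 11.6;0.2 0 0 0.1 11.6;0.2 0 0 0.1 11.6"

```text
time_s: 46.55
eef_pos: [499.7, 412.0, 50.3]
ee_rot: [0.618, 0.344, 0.618, -0.343]
force: [-2.4, 5.4, 3.9]
grip_width: 0.511
```

```bash
python3 -c "
from h import *
goto(499.5,410,50,0);print(ctrl.sense()['wrist_torque'])
p=capture('side')
cv2.imwrite('pics/r4.png',cv2.resize(p['pixels'][220:330,290:400,::-1],None,fx=5.5,fy=5.5))
"
```

```text
t 46.55 pos [499.7 412.   50.3] F [-2.38  5.44  3.9 ] w 0.511 j6 1.52 -> shift [ 0.03 -0.12  0.16] yaw -11.628149860333275
[1.13058027 0.71326714 0.03700291]
```

View pics/r4.png

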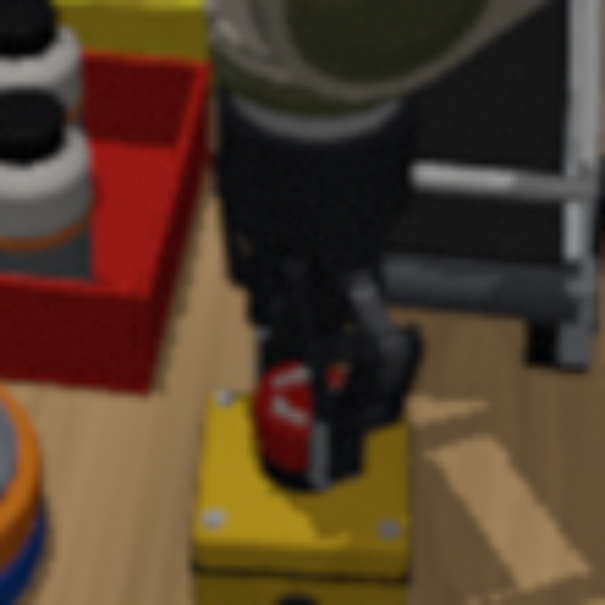

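Head turned with the fingers; let go and rise.

Call:
send_rows:
  rows: "1 0 0 0 0;1 0 0 0 0;1 0 0 0 0;1 0 0 0 0;1 0 0 0 0;1 -3 0 0 0;1 -7 0 0 0;1 -11 0 0 0;1 -15 0 0 0;1 -18 0 0 0;1 -18 0 0 0;1 -18 0 0 0"

```text
time_s: 47.8
eef_pos: [500.0, 410.9, 229.5]
ee_rot: [0.618, 0.344, 0.618, -0.344]
force: [1.0, 0.1, 0.0]
grip_width: 1.001
```

Call:
send_rows:
  rows: "1 0 0 0 0;1 0 0 0 0;1 0 0 0 0;1 0 0 0 0;1 0 0 0 0;1 0 0 0 0;1 0 0 0 0;1 0 0 0 0;1 0 0 0 0;1 0 0 0 0"

```text
time_s: 48.8
eef_pos: [500.0, 411.0, 229.7]
ee_rot: [0.618, 0.344, 0.618, -0.344]
force: [-0.1, 0.0, 0.2]
grip_width: 0.999
```

```bash
python3 -c "
from h import *
goto(499.5,410,50,0)
p=capture('side')
cv2.imwrite('pics/r5.png',cv2.resize(p['pixels'][190:310,290:420,::-1],None,fx=5,fy=5))
cv2.imwrite('pics/r5f.png',p['pixels'][:,:,::-1])
"
```

```text
t 48.8 pos [500.  411.  229.7] F [-0.07  0.03  0.17] w 0.999 j6 1.52 -> shift [17.97 -0.1   0.06] yaw -11.654115842962955
```

View pics/r5.png

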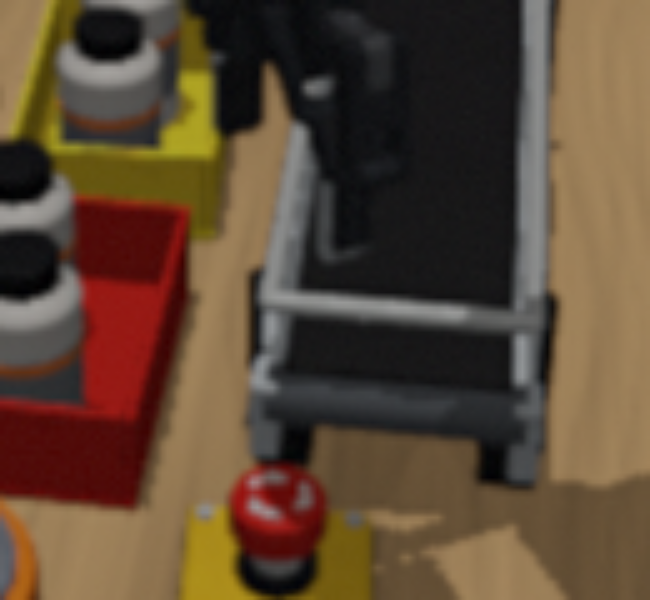

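View pics/r5f.png

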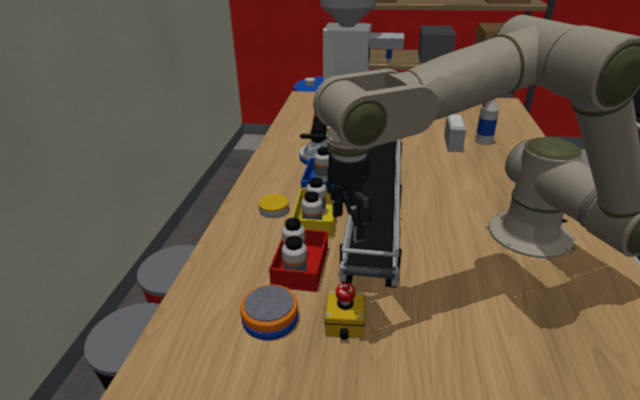

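```bash
python3 -c "
from h import *
q=capture('top')
cv2.imwrite('pics/e.png',cv2.resize(q['pixels'][120:300,130:470,::-1],None,fx=2.3,fy=2.3))
"
```

```text
(no output)
```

View pics/e.png

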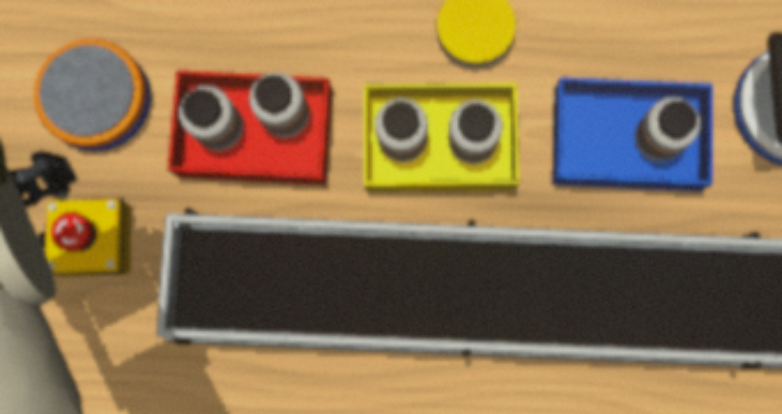

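```bash
python3 -c "
from rig import *
print(workorder.finish_job())"
```

```text
the job is handed in; nothing more can be done
None
```

The job is done and handed in at about 49 s. `finish_job` reports no verdict, so the result rests on my own checks below.

**Stop:** I pressed the mushroom stop until it latched. After the bottles were sorted, I turned it about 58° clockwise to release it.

**Bottles:** There were five. Weights are the change in measured vertical force when lifted.

| Belt position (from the stop end) | Weight felt | Class | Tote |
|---|---|---|---|
| 1 | about 3.6 N | full | blue |
| 2 | about 0 N | empty | red |
| 3 | about 1.55 N | part-full | yellow |
| 4 | about 0.4 N | empty | red |
| 5 | about 1.7 N | part-full | yellow |

**Last checks:** The final pictures show the belt empty and all five bottles upright in those totes. The head is up with its stem showing, and the gripper is clear of everything. The pads, polisher and tin look unmoved; I did not measure them again.

**What disagreed:**
- **Finger tips:** the shut tips touched about 20 mm higher than the reported TCP. My first press at 92 mm therefore missed the head, and I set later heights from that contact.
- **Knocked bottle:** one bottle in the red tote was knocked about 20 mm aside. It stayed upright in the tote, about 43 mm from its centre, so I left it there.
- **Force reading:** it is noisy by about ±0.5 N, but the weight classes were still clearly apart.

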